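# Index the weld-jig carriage and lock its quick-release

## Task

Push the jig carriage along its sloping rail to the next station, until its spring plunger drops into the notch. Then swing the red cam lever straight out, tighten the wing nut at the other end of the skewer until the lever would meet firm resistance there, and fold the lever fully shut so that the clamp bites and locks the carriage at the station. Leave the tools and the spray can on the bench alone.

Things in the scene. Friction and masses are not known exactly. Their poses are not given: they have to be found in the camera images.
- bed: Fixed weld jig: grey foot plate, yellow posts, 520 mm rail on a bed sloping 50 deg down away from the robot. Origin on the bench under the rail's middle; x away from the robot, y along the rail, z up. The slope's origin (rail bed's middle) is 170 mm above. Slope directions in bed axes: D down the slope (0.643, 0, -0.766), Y along the rail (0, 1, 0), N off the slope (0.766, 0, 0.643)
- carriage (a joint): Aluminium jig carriage (100 mm along D, 200 along Y, its plate's top 30 mm off the rail bed, steel T-coupon on it up to 62) sliding along +Y. Metres: 0 load end, 0.12 next station's notch, 0.24 the station after, 0.25 end stop; centre at Y = value - 0.13 from the slope's origin. Slides with 3 N, rides up to a notch with 8 N more; the plunger pulls in within 5 mm and holds with 14 N
- lever (a joint): Red cam lever, 95 mm long, 14 to 20 wide, 14 thick, at the clamp's low end, swinging about N. Rad: 0 straight out along D; negative folded open towards +Y; 1.5 fully shut on its stop, along the carriage's lower edge towards -Y. Stays where left (0.1 Nm); in a tight clamp closing takes 0.3 Nm or so, it may spring back from below 1.3 and stays shut beyond 1.4
- nut (a joint): Blue wing nut on the skewer's high end. Rad, grows as tightened (clockwise seen from the nut's end, right-hand about D), 0 to 5.2, 1.5 mm per rad, starts backed off at 0.2 to 1.9; wings along Y at 0. With the lever straight out its washer just meets the clamp's ear at 3.6. From 2.9 to 4.5 the lever will meet firm resistance and bite; below it is slack, above it is over-tight. Turns with 0.2 Nm, stays where left
- jaw (a joint): Upper half of the split clamp, drawn down the slope by nut and lever. Metres: 0 free, about 0.0036 well clamped, bites from 0.003, bottomed at 0.0055
- nut_grip (a point): Grip point of the wing nut, on the skewer's axis, 12 mm inside its outer edge. Wings 72 mm long, 13 thick, going 22 mm on past this point to a 24 mm hub; the clamp's ear begins about 40 mm past it. The axis is parallel to D, 40 deg from vertical, so the nut faces up and towards the robot. Site axes: x along D, y along the wings (turning with the nut)
- lever_pivot (a point): Pivot of the cam lever, on the skewer's axis at half the lever's thickness; it swings about N through this point. At value v its cranked handle points along 0.906 (cos(v) D - sin(v) Y) + 0.423 N, 25 deg off the slope. Moves up to 16 mm along D as the lever turns; the clamp's lower ear, 32 mm wide, stands just above it
- lever_tip (a point): Point on the lever handle's centre line 85 mm from the pivot, 10 mm short of its end
- push_post (a point): Middle of the carriage's push post, at its -Y end and free on its -Y side: steel, 16 mm thick, along N, 30 mm tall with a black 24 mm cap, top 38 mm above the plate, this point 16 mm above the plate
- plunger_knob (a point): Black 22 mm knob of the spring plunger near the carriage's +Y end; the carriage is at the station when this has the same Y as notch
- notch (a point): Bottom of the next station's notch in the detent bar on the rail's upper side; a small white mark beside it
- hammer: Orange-handled chipping hammer, 240 mm, lying loose on the bench; bystander. Origin at its middle, underneath; x along it
- brush: Wire brush with wooden handle, 220 mm, lying loose on the bench; bystander. Origin at its middle, underneath; x along it
- can: Spray can, white with a green band, 64 mm wide, 170 mm tall, standing loose on the bench; bystander. Origin at the centre of its base

How it is judged:
On the way, in this order (a step that is already met when the one before it is completed fails the run):
1. the carriage stands in the next station's notch (value of joint carriage between 0.1165 and 0.1235 m), for 0.2 s.
2. the lever stands straight out (value of joint lever between -0.3 and 0.3 rad), for 0.2 s.
3. with the lever still out, the nut is taken up until the lever would meet firm resistance (value of joint nut between 2.9 and 4.5 rad and value of joint lever between -0.4 and 0.45 rad), for 0.2 s.
4. the lever is folded fully shut and the clamp bites (value of joint lever above 1.4 rad and value of joint jaw above 0.003 m), for 0.2 s.
At the end, for the whole second after the job is handed in: Carriage within 3.5 mm of the next station's notch (0.1165 to 0.1235), lever shut beyond 1.4 rad, clamp jaw drawn in by more than 3 mm, nut at less than 4.5 rad; hammer, brush and can not moved more than 20 mm (all of step 1 and all of step 4 and value of joint nut below 4.5 rad); the robot touches nothing.
It fails at once if the hammer, the brush or the can is moved more than 20 mm (distance of any of hammer, brush, can from where it was at the start of the episode above 0.02 m).
It also fails if it takes over 72 s, if anything falls off the work surface, if the arm or the gripper's body presses on something with over 40 N, if the wrist force passes 120 N, or if a joint passes its speed limit or range.

## Robot

A 6-joint arm with a two-finger parallel gripper is mounted at the origin on the work surface. World frame = base frame: x ahead of the robot, y to its left, z up, the work surface at z = 0. Lengths are in m, angles in rad, forces in N, time in s.
With the tool pointing down it reaches from about 0.375 to 0.9 m from the base axis. Payload 3.1 kg.
Tool frame: the origin (TCP) lies at the very end of the fingers, on their centre line; the grasp point (between the pads) lies 19 mm behind it; z points along the fingers, y is the direction in which the jaws open and shut (so a half turn about z gives the same grasp; the last joint's range is limited). The gripper opens to 87 mm and grips with 3 to 60 N. Pads are 19 mm wide; open, the fingers measure 117 mm over their backs; the gripper's body (75 mm by 190 mm) begins 51 mm behind the grasp point.
Start: joints at [0.988, 0.527, 1.433, -0, 1.181, -0.178], TCP at [0.246, 0.574, 0.223] pointing down, gripper open.
Joint ranges: [-3.08, 3.08], [-0.75, 2.2], [0.22, 2.44], [-1.43, 4.57], [0, 2.65], [-2.85, 2.85]. Speed limits (rad/s): [2.79, 2.79, 3.14, 3.14, 3.14, 3.14].

## Interface

Orientations are given as a unit quaternion [x, y, z, w].
In Python, from rig import manip gives the robot as it stands. The module is installed in compiled form; this text tells all that it offers.
- The arm moves only by the tool servo_tool, never from a script. Its arguments are lists of equal length, an entry for each row: "turn": the turn, a rotation vector about the world's x, y, z in degrees, a list of three; "dp": the shift along the world's x, y, z in m, a list of three; "jaw": the opening, from 0 (shut) to 1 (fully open). A call has 1 to 10 rows; each row is the pose to reach, as a shift and turn from the pose measured when the call began; what a row does not reach only later rows make up. A row lasts 1/12 s, in which the tool goes at most 41.7 mm and 7.16 degrees, less where a joint would pass 70% of its speed; a pose out of reach is approached as far as the arm can. A call with a gripper value outside its range is refused whole. The fingers move at their own pace and stop on an object; "squeeze" is the grip in N (left out, the last holds). Time passes only in rows, so rows that repeat a pose let the fingers close. It gives the time, the measured TCP pose, the force and the opening at its end, in the units of the state.
- manip.observe(): the state, without advancing time (a new reading comes with each control period).
- manip.grab_frame(name): name is "side" or "top"; returns a dict with "frame" (420x560x3 uint8, red, green, blue), "depth" (420x560 float32, m along the optical axis (not along the pixel's ray), 0 where there is no reading), "fx", "fy", "cx", "cy" (pixels), "k1" (the pictures are not rectified: a ray, as slopes to the right and down, at radius r is drawn at 1 + k1 r^2 times it, then the intrinsics apply), "R" (3x3) and "t" (3): a world point X has camera coordinates R X + t. Camera axes: x right, y down, z forward; pixel columns grow to the right and rows downward; lengths in m; the calibration is good to about 2 mm. A picture is of the moment at which its call begins.
- manip.hand_in(): hands the job in, once; it reports no verdict.
The state is a dict: "time": time; "q": joint angles; "dq": joint speeds; "effort": joint torques, N m; "position": TCP position; "ee_rot": TCP orientation; "ft_force": force on the tool from outside, world axes, zero at the start; "torque": the same for the moment, N m; "width": finger opening in m.
Only numpy, scipy, OpenCV 4.12 (cv2) and the standard library are available. Lean on these libraries where they do the work, as an engineer would, in place of code of your own. Each camera call takes 0.05 s, during which the arm holds its last target. There are 200 camera calls.

## Working session

There is one attempt and no reset: what is moved stays moved. The work goes in short steps, Python scripts to look and compute and a tool call to move; the robot and the scene stay as the last step left them, time stands still between calls to the robot, and variables do not carry over. Pictures are saved under pics/ and viewed, about 8 in all and at most 12, crops included, and the job is handed in when it is done.

Besides the shell and the picture viewer there is one more tool, called after ">>>" by a JSON object that holds its "fn" and its "kwargs". servo_tool: Moves the arm, as the interface text tells. Its arguments: {"type":"object","properties":{"turn":{"type":"array"},"dp":{"type":"array"},"jaw":{"type":"array"},"squeeze":{"type":"number"}},"required":["turn","dp","jaw"]}

```bash
mkdir -p pics; ls; cat > h.py <<'E'
import numpy as np, cv2
from rig import manip
def grab(n):
    return manip.grab_frame(n)
def pts(g):
    h,w=g["depth"].shape
    u,v=np.meshgrid(np.arange(w),np.arange(h))
    K=np.array([[g["fx"],0,g["cx"]],[0,g["fy"],g["cy"]],[0,0,1]])
    d=np.array([g["k1"],0,0,0,0],float)
    uv=np.stack([u,v],-1).reshape(-1,1,2).astype(np.float64)
    s=cv2.undistortPoints(uv,K,d).reshape(h,w,2)
    z=g["depth"]
    c=np.stack([s[...,0]*z,s[...,1]*z,z],-1)
    return (c-np.array(g["t"]))@np.array(g["R"])
def proj(g,X):
    c=np.atleast_2d(X)@np.array(g["R"]).T+np.array(g["t"])
    s=c[:,:2]/c[:,2:]
    s=s*(1+g["k1"]*(s**2).sum(1,keepdims=True))
    return s*[g["fx"],g["fy"]]+[g["cx"],g["cy"]]
E
python3 - <<'E'
from h import *
print(manip.observe())
ims=[]
for n in("side","top"):
    g=grab(n); np.savez("g_"+n,**g); ims.append(g["frame"])
    R=np.array(g["R"]);print(n,"cam",-R.T@g["t"],"fwd",R[2],g["fx"],g["k1"],(g["depth"]>0).mean())
    cv2.imwrite(f"pics/{n}0.png",cv2.resize(g["frame"][...,::-1],(784,588),interpolation=cv2.INTER_CUBIC))
E
```

```text
pics
{'time': 0.0, 'q': array([ 9.87500058e-01,  5.28474894e-01,  1.43390659e+00,  1.92353864e-05,
        1.18139760e+00, -1.78483293e-01]), 'dq': array([9.95569111e-05, 6.35984912e-04, 3.71554521e-04, 1.21283451e-03,
       7.42986365e-05, 5.99275289e-04]), 'effort': array([-3.34732749e-04, -4.40049183e+01, -1.76591474e+01,  6.32009888e-02,
        5.82122442e-02, -1.80847105e-04]), 'position': array([0.24570057, 0.57387866, 0.22156492]), 'ee_rot': array([ 2.01030738e-01,  9.79584324e-01, -1.01156010e-03, -4.14654267e-04]), 'ft_force': array([0.29933033, 0.6070144 , 0.12050061]), 'torque': array([ 0.05965109, -0.04369076, -0.0027299 ]), 'width': 0.08700952556604535}
side cam [0.42679156 0.85732363 1.14906864] fwd [ 0.12811292 -0.66997348 -0.7312473 ] 517.348096803216 -0.02733742750119291 0.9960501700680272
top cam [ 0.47875057 -0.0082726   1.36913711] fwd [ 0.07514992 -0.00559946 -0.99715653] 417.50107251117396 -0.08580245279040469 0.9961437074829932
```

View pics/side0.png

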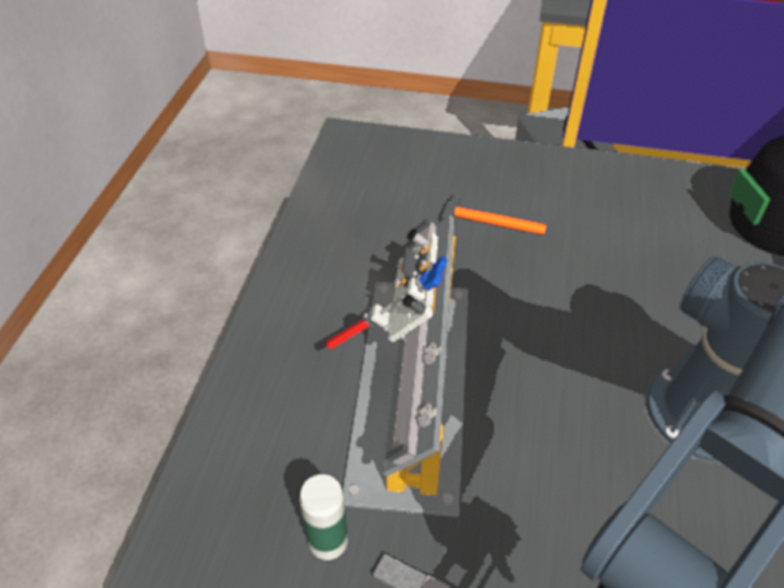

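View pics/top0.png

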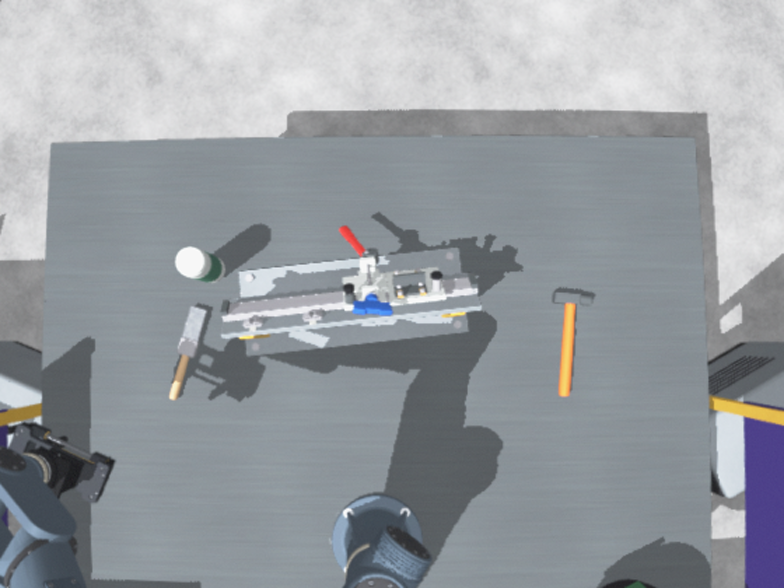

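The side view shows the carriage at (410,290) with the nut at (433,273), the red lever at (345,335) and the can at (323,515). The top view shows the rail from (225,310) to (478,290), with +Y to the left. The blue nut is at (372,303), the red lever at (352,240), the push post cap at (436,276) and the knob at (348,290).

```bash
python3 - <<'E'
from h import *
G={n:dict(np.load(f"g_{n}.npz")) for n in("side","top")}
P={n:pts(G[n]) for n in G}
for n,g in G.items():
    p=P[n]; hsv=cv2.cvtColor(g["frame"],cv2.COLOR_RGB2HSV); H,S,V=[hsv[...,i].astype(int) for i in range(3)]
    reg=(p[...,0]>.35)&(p[...,0]<.85)&(abs(p[...,1])<.4)&(p[...,2]>-.02)&(p[...,2]<.5)&(g["depth"]>0)
    for nm,m in dict(red=((H<6)|(H>174))&(S>170),blue=(H>105)&(H<125)&(S>180)&(V>90)).items():
        m=m&reg; v,u=np.nonzero(m); q=p[m]
        print(n,nm,len(u),"uv",u.mean().round(1),v.mean().round(1),"med",np.median(q,0).round(3),"lo",np.percentile(q,3,0).round(3),"hi",np.percentile(q,97,0).round(3))
        c=q-q.mean(0); w,_,vt=np.linalg.svd(c,full_matrices=False); print("   axis",vt[0].round(3))
    m=reg&(V<45)&(p[...,2]>.12)
    k,lab,st,ce=cv2.connectedComponentsWithStats(m.astype(np.uint8))
    for i in range(1,k):
        if st[i,4]>12: print(n,"black",ce[i].round(1),st[i,4],np.median(p[lab==i],0).round(3))
# top: plane RANSAC on slope; footplate
p=P["top"]; g=G["top"]
reg=(p[...,0]>.4)&(p[...,0]<.8)&(abs(p[...,1])<.35)
m=reg&(p[...,2]>.004)&(p[...,2]<.025); 
print("foot",m.sum(),np.median(p[m],0)); rect=cv2.minAreaRect(p[m][:,:2].astype(np.float32)); print(rect)
best=None
for yaw in np.radians(np.arange(-15,15,.5)):
    N=np.array([.766*np.cos(yaw),.766*np.sin(yaw),.643])
    q=p[reg&(p[...,2]>.08)&(p[...,2]<.35)]; d=q@N; h,e=np.histogram(d,np.arange(d.min(),d.max(),.001)); i=h.argmax()
    if best is None or h[i]>best[0]: best=(h[i],np.degrees(yaw),e[i])
print(best)
a,b=np.meshgrid(0,0)
m=(reg&(p[...,2]>.05)).astype(np.uint8)*255
# z map crop view
zz=np.clip(p[150:270,140:360,2]/.3*255,0,255).astype(np.uint8)
cv2.imwrite("pics/z.png",cv2.resize(zz,None,fx=3.5,fy=3.5,interpolation=0))
cv2.imwrite("pics/crop.png",cv2.resize(np.vstack([cv2.resize(g["frame"][150:260,140:360,::-1],(660,330),interpolation=2), cv2.resize(G["side"]["frame"][140:350,210:350,::-1][:90],(660,270*1),interpolation=2)[:270]]),None,fx=1,fy=1))
E
```

```text
side red 195 uv 247.3 238.4 med [0.673 0.049 0.123] lo [0.642 0.027 0.111] hi [0.702 0.073 0.136]
   axis [ 0.761  0.587 -0.276]
side blue 180 uv 309.4 195.9 med [0.522 0.015 0.278] lo [ 0.512 -0.02   0.257] hi [0.542 0.041 0.286]
   axis [-0.116 -0.992 -0.058]
side black [293.7 166.9] 21 [ 0.585 -0.116  0.237]
side black [290.7 213.8] 17 [0.561 0.055 0.248]
top red 91 uv 251.0 170.3 med [0.68  0.046 0.129] lo [0.651 0.025 0.116] hi [0.704 0.066 0.14 ]
   axis [-0.761 -0.567  0.316]
top blue 67 uv 265.4 217.9 med [0.526 0.004 0.278] lo [ 0.52  -0.025  0.261] hi [0.545 0.03  0.287]
   axis [-0.104 -0.991 -0.083]
foot 7776 [0.60476898 0.04288025 0.00891603]
((0.5999692678451538, -0.00018739700317382812), (0.6995525360107422, 0.399707555770874), 89.89600372314453)
(np.int64(487), np.float64(6.000000000000001), np.float64(0.525857341341666))
```

View pics/crop.png

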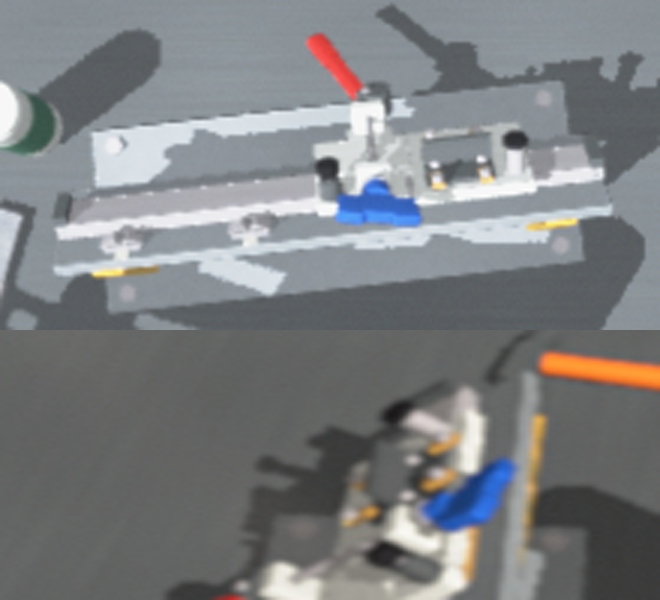

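The crop shows the foot plate corners at about (93,130), (563,82), (583,262) and (110,312). The rail ends are at (60,230) and (605,190), and the two notch brackets at (122,243) and (248,230).

```bash
python3 - <<'E'
from h import *
g=dict(np.load("g_top.npz")); p=pts(g)
f=lambda c:(140+c[0]/3,150+c[1]/3)
def plane(c,z):
    u,v=f(c); K=np.array([[g["fx"],0,g["cx"]],[0,g["fy"],g["cy"]],[0,0,1]])
    s=cv2.undistortPoints(np.array([[[u,v]]],float),K,np.array([g["k1"],0,0,0.])).ravel()
    R=g["R"]; d=R.T@[s[0],s[1],1]; o=-R.T@g["t"]; return o+d*(z-o[2])/d[2]
C=[plane(c,.008) for c in[(93,130),(563,82),(583,262),(110,312)]]
O=np.mean(C,0); print(np.round(C,3),"O",O)
e=(C[0]-C[1]+C[3]-C[2])/2; yaw=np.arctan2(-e[0],e[1]); print("yaw",np.degrees(yaw),np.linalg.norm(e))
e2=(C[0]-C[3]+C[1]-C[2])/2; print("yaw2",np.degrees(np.arctan2(e2[1],e2[0])),np.linalg.norm(e2))
c,s=np.cos(yaw),np.sin(yaw)
D=np.array([.643*c,.643*s,-.766]);Y=np.array([-s,c,0]);N=np.array([.766*c,.766*s,.643])
S=np.array([O[0],O[1],.17]); B=np.stack([D,Y,N])
np.savez("bed",S=S,B=B)
def dnear(c):
    u,v=map(int,np.round(f(c)));return np.median(p[v-1:v+2,u-1:u+2].reshape(-1,3),0)
for nm,cc in dict(cap=(515,139),knob=(328,166),notch1=(248,228),notch2=(122,241),railL=(62,232),railR=(606,200),railmid=(200,195),plate=(400,160),plateR=(515,182),pivot=(372,100),barmid=(200,222)).items():
    q=dnear(cc); print(nm,q.round(3),"DYN",((q-S)@B.T).round(4))
for n in("side","top"):
    g=dict(np.load(f"g_{n}.npz")); P=pts(g)
    q=P.reshape(-1,3);h=(q-S)@B.T
    m=(abs(h[:,0])<.06)&(abs(h[:,1])<.27)&(abs(h[:,2])<.1)
    hh,ee=np.histogram(h[m,2],np.arange(-.05,.1,.004)); print(n,dict(zip((ee[:-1]*1000).round().astype(int).tolist(),hh.tolist())))
    for nm,lo,hi in(("red",0,0),("blue",0,0)):
        hsv=cv2.cvtColor(g["frame"],cv2.COLOR_RGB2HSV); H,Sx,V=[hsv[...,i].astype(int) for i in range(3)]
        k=(((H<6)|(H>174))&(Sx>170)) if nm=="red" else (H>105)&(H<125)&(Sx>180)&(V>90)
        k=k&(P[...,0]>.4)&(P[...,0]<.8)&(abs(P[...,1])<.2)
        w=(P[k]-S)@B.T; print(n,nm,np.percentile(w,[3,50,97],axis=0).round(4).tolist())
E
```

```text
[[ 0.624  0.315  0.008]
 [ 0.672 -0.201  0.008]
 [ 0.475 -0.219  0.008]
 [ 0.426  0.295  0.008]] O [0.54944421 0.04768644 0.008     ]
yaw 5.392177055973472 0.5174714118578918
yaw2 5.4465638555276055 0.19891911062095644
cap [ 0.588 -0.124  0.24 ] DYN [-0.039  -0.1749  0.0624]
knob [0.565 0.047 0.25 ] DYN [-0.0517 -0.0022  0.0631]
notch1 [0.51  0.121 0.21 ] DYN [-0.0513  0.0767  0.001 ]
notch2 [0.5   0.239 0.207] DYN [-0.0486  0.1954  0.0002]
railL [0.509 0.299 0.194] DYN [-0.0286  0.2541  0.0025]
railR [ 0.532 -0.21   0.212] DYN [-0.0588 -0.2548 -0.0052]
railmid [0.543 0.17  0.179] DYN [-0.0036  0.1227  0.0094]
plate [ 0.575 -0.018  0.186] DYN [ 0.0001 -0.0682  0.0248]
plateR [ 0.548 -0.125  0.227] DYN [-0.0549 -0.1718  0.0236]
pivot [0.637 0.007 0.155] DYN [ 0.0647 -0.0487  0.054 ]
barmid [0.517 0.169 0.188] DYN [-0.0274  0.1241 -0.0044]
side {-50: 4, -46: 4, -42: 6, -38: 19, -34: 14, -30: 0, -26: 1, -22: 40, -18: 46, -14: 514, -10: 1177, -6: 254, -2: 258, 2: 492, 6: 711, 10: 131, 14: 193, 18: 483, 22: 216, 26: 170, 30: 113, 34: 104, 38: 122, 42: 116, 46: 88, 50: 88, 54: 40, 58: 61, 62: 0, 66: 0, 70: 0, 74: 0, 78: 0, 82: 0, 86: 0, 90: 0, 94: 0}
side red [[0.0855, -0.0297, 0.0448], [0.1158, -0.0103, 0.064], [0.1421, 0.0113, 0.0824]]
side blue [[-0.1124, -0.0647, 0.0368], [-0.1034, -0.0311, 0.0467], [-0.073, -0.0041, 0.0525]]
top {-50: 1, -46: 2, -42: 2, -38: 5, -34: 15, -30: 14, -26: 0, -22: 0, -18: 0, -14: 7, -10: 548, -6: 849, -2: 185, 2: 193, 6: 495, 10: 513, 14: 79, 18: 141, 22: 530, 26: 237, 30: 130, 34: 82, 38: 71, 42: 101, 46: 92, 50: 72, 54: 98, 58: 39, 62: 53, 66: 1, 70: 0, 74: 0, 78: 0, 82: 0, 86: 0, 90: 0, 94: 0}
top red [[0.0871, -0.0325, 0.0567], [0.1164, -0.0133, 0.0724], [0.1412, 0.0037, 0.0853]]
top blue [[-0.1106, -0.0696, 0.0434], [-0.1007, -0.0428, 0.0496], [-0.0775, -0.016, 0.0559]]
```

Bed: O ≈ (0.549, 0.048), yaw 5.4°. The carriage is at about 0.04 and the lever at about -0.6. I'll lift and cross over to the -Y side.

>>> {"fn": "servo_tool", "kwargs": {"turn": [[0,0,0],[0,0,0],[0,0,-7],[0,0,-14],[0,0,-21],[0,0,-28],[0,0,-35],[0,0,-42],[0,0,-49],[0,0,-56]], "dp": [[0,0,0.04],[0,0,0.08],[0,0,0.12],[0,0,0.16],[0,0,0.2],[0.015,-0.035,0.22],[0.03,-0.07,0.22],[0.045,-0.105,0.22],[0.06,-0.14,0.22],[0.075,-0.175,0.22]], "jaw": [0,0,0,0,0,0,0,0,0,0], "squeeze": 20}}

```text
time: 0.93
position: [0.3207, 0.3972, 0.4413]
ee_rot: [0.639, 0.769, -0.001, -0.001]
ft_force: [1.5, -0.0, -0.1]
width: 0.0281
```

>>> {"fn": "servo_tool", "kwargs": {"turn": [[0,0,-5],[0,0,-5],[0,0,-5],[0,0,-5],[0,0,-5],[0,0,-5],[0,0,-5],[0,0,-5],[0,0,-5],[0,0,-5]], "dp": [[0.016,-0.036,0],[0.032,-0.072,0],[0.048,-0.108,0],[0.064,-0.144,0],[0.08,-0.18,0],[0.096,-0.217,0],[0.112,-0.253,0],[0.128,-0.289,0],[0.144,-0.325,0],[0.16,-0.361,0]], "jaw": [0,0,0,0,0,0,0,0,0,0]}}

```text
time: 1.77
position: [0.4807, 0.0343, 0.4411]
ee_rot: [0.672, 0.74, -0.001, -0.001]
ft_force: [0.9, 0.3, -0.2]
width: 0.0001
```

>>> {"fn": "servo_tool", "kwargs": {"turn": [[0,0,0],[0,0,0],[0,0,0],[0,0,0],[0,0,0],[0,0,0],[0,0,0],[0,0,0],[0,0,0],[0,0,0]], "dp": [[0.016,-0.036,0],[0.032,-0.072,0],[0.048,-0.108,0],[0.064,-0.144,0],[0.08,-0.18,0],[0.092,-0.21,-0.02],[0.092,-0.21,-0.055],[0.092,-0.21,-0.09],[0.092,-0.21,-0.09],[0.092,-0.21,-0.09]], "jaw": [0,0,0,0,0,0,0,0,0,0]}}

```text
time: 2.6
position: [0.5715, -0.1752, 0.349]
ee_rot: [0.673, 0.74, -0.002, -0.004]
ft_force: [-0.4, 0.4, 1.2]
width: 0.0003
```

>>> {"fn": "servo_tool", "kwargs": {"turn": [[0,0,0],[0,0,0],[0,0,0],[0,0,0],[0,0,0],[0,0,0],[0,0,0],[0,0,0]], "dp": [[0.003,0,-0.04],[0.003,0,-0.08],[0.003,0,-0.11],[0.003,0,-0.123],[0.002,0.01,-0.123],[0.001,0.02,-0.123],[0,0.03,-0.123],[-0.001,0.04,-0.123]], "jaw": [0,0,0,0,0,0,0,0]}}

```text
time: 3.27
position: [0.5724, -0.1361, 0.2292]
ee_rot: [0.672, 0.741, -0.002, 0.0]
ft_force: [-0.5, -4.5, 0.0]
width: 0.0006
```

```bash
cat >> h.py <<'E'
def bed():
    b=np.load("bed.npz"); return b["S"],b["B"]
def shot(n,u0,u1,v0,v1,name,k):
    g=grab(n); np.savez("g_"+n,**g)
    cv2.imwrite(f"pics/{name}.png",cv2.resize(g["frame"][v0:v1,u0:u1,::-1],None,fx=k,fy=k,interpolation=cv2.INTER_CUBIC)); return g
E
python3 - <<'E'
from h import *
g=shot("top",140,360,150,270,"t1",3)
E
```

```text
(no output)
```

View pics/t1.png

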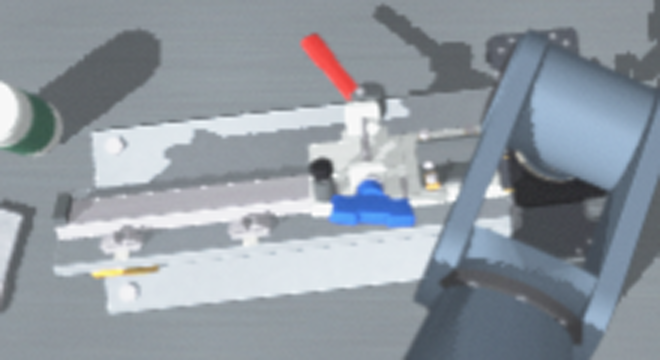

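The finger is in contact and the carriage has shifted about 6 mm: the knob is now at (322,170) and the notch bracket at (248,228). I'll push 60 mm further.

>>> {"fn": "servo_tool", "kwargs": {"turn": [[0,0,0],[0,0,0],[0,0,0],[0,0,0],[0,0,0],[0,0,0],[0,0,0],[0,0,0]], "dp": [[-0.001,0.008,0],[-0.002,0.016,0],[-0.002,0.024,0],[-0.003,0.032,0],[-0.004,0.04,0],[-0.005,0.048,0],[-0.005,0.056,0],[-0.005,0.058,0]], "jaw": [0,0,0,0,0,0,0,0]}}

```text
time: 3.98
position: [0.5662, -0.0767, 0.2304]
ee_rot: [0.671, 0.742, -0.004, 0.0]
ft_force: [-4.3, -11.5, 5.2]
width: 0.0005
```

```bash
cat >> h.py <<'E'
def knob():
    S,B=bed()
    for n in("side","top"):
        g=grab(n); p=pts(g); np.savez("g_"+n,**g)
        hsv=cv2.cvtColor(g["frame"],cv2.COLOR_RGB2HSV)
        h=(p-S)@B.T
        m=(hsv[...,2]<75)&(h[...,0]>-.075)&(h[...,0]<-.03)&(h[...,2]>.045)&(h[...,2]<.075)&(h[...,1]>-.03)&(h[...,1]<.12)
        w=h[m]; print(n,m.sum(),w.mean(0).round(4) if m.sum() else "")
        bl=(hsv[...,0]>105)&(hsv[...,0]<125)&(hsv[...,1]>180)&(hsv[...,2]>90)&(abs(h[...,1])<.2)&(abs(h[...,0])<.15)
        w=h[bl]; print("  blue",bl.sum(),np.percentile(w,[2,50,98],axis=0).round(4).tolist())
E
python3 - <<'E'
from h import *
knob()
E
```

```text
side 43 [-0.051  0.07   0.057]
  blue 204 [[-0.1134, -0.0017, 0.0349], [-0.1033, 0.0323, 0.0464], [-0.0725, 0.06, 0.0522]]
top 27 [-0.0521  0.0625  0.0617]
  blue 45 [[-0.1101, -0.007, 0.042], [-0.1024, 0.0182, 0.049], [-0.076, 0.0475, 0.0552]]
```

>>> {"fn": "servo_tool", "kwargs": {"turn": [[0,0,0],[0,0,0],[0,0,0]], "dp": [[0,0.003,0],[-0.001,0.006,0],[-0.001,0.006,0]], "jaw": [0,0,0]}}

```text
time: 4.33
position: [0.5654, -0.0754, 0.2311]
ee_rot: [0.671, 0.742, -0.007, 0.004]
ft_force: [-2.5, -15.5, 0.0]
width: 0.0002
```

>>> {"fn": "servo_tool", "kwargs": {"turn": [[0,0,0],[0,0,0]], "dp": [[0,0.003,0],[0,0.003,0]], "jaw": [0,0]}}

```text
time: 4.5
position: [0.5652, -0.0755, 0.2314]
ee_rot: [0.67, 0.742, -0.01, 0.006]
ft_force: [-2.4, -11.3, -1.7]
width: 0.0011
```

```bash
python3 - <<'E'
from h import *
knob()
g=dict(np.load("g_side.npz")); t=dict(np.load("g_top.npz"))
a=cv2.resize(g["frame"][140:260,250:350,::-1],None,fx=4,fy=4,interpolation=2)
b=cv2.resize(t["frame"][160:260,200:330,::-1],None,fx=3,fy=3,interpolation=2)
c=np.zeros((480,800,3),np.uint8); c[:,:400]=a; c[:300,400:790]=b; cv2.imwrite("pics/c2.png",c)
E
```

```text
side 44 [-0.051   0.0705  0.0574]
  blue 199 [[-0.1137, -0.0022, 0.035], [-0.1039, 0.033, 0.0467], [-0.0742, 0.0606, 0.0524]]
top 27 [-0.0524  0.0627  0.0622]
  blue 43 [[-0.1084, -0.0071, 0.0422], [-0.0987, 0.0236, 0.0488], [-0.0761, 0.0475, 0.0556]]
```

View pics/c2.png

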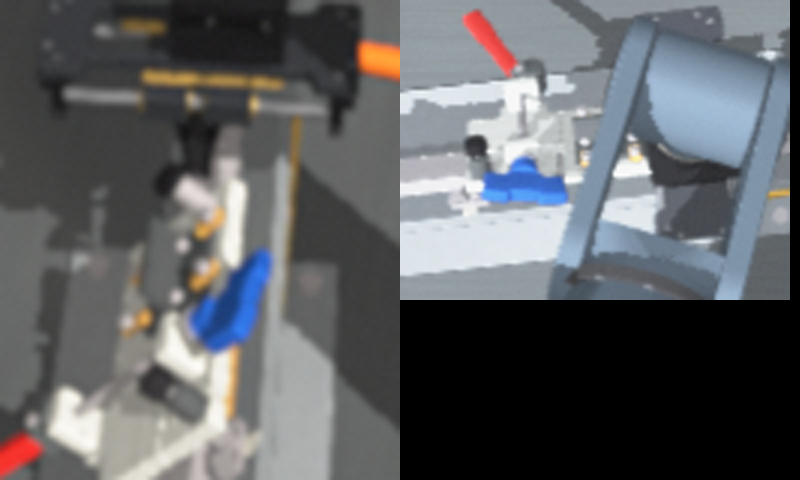

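The knob is still about 14 mm short of the notch bracket: (475,147) against (465,198) in the right panel. I'll keep pushing up the ramp.

>>> {"fn": "servo_tool", "kwargs": {"turn": [[0,0,0],[0,0,0],[0,0,0],[0,0,0]], "dp": [[0,0.003,0],[-0.001,0.006,0],[-0.001,0.009,0],[-0.001,0.011,0]], "jaw": [0,0,0,0]}}

```text
time: 4.93
position: [0.5633, -0.0709, 0.2326]
ee_rot: [0.669, 0.743, -0.016, 0.01]
ft_force: [-8.2, -19.3, 8.1]
width: 0.0008
```

>>> {"fn": "servo_tool", "kwargs": {"turn": [[0,0,0],[0,0,0],[0,0,0],[0,0,0]], "dp": [[0,0.004,-0.001],[0.001,0.008,-0.002],[0.001,0.01,-0.003],[0.001,0.01,-0.003]], "jaw": [0,0,0,0]}}

```text
time: 5.27
position: [0.5626, -0.0676, 0.2329]
ee_rot: [0.668, 0.743, -0.023, 0.014]
ft_force: [-10.7, -18.9, 15.2]
width: 0.0003
```

```bash
python3 - <<'E'
from h import *
knob()
E
```

```text
side 43 [-0.0513  0.071   0.0577]
  blue 202 [[-0.1129, -0.0012, 0.0341], [-0.1038, 0.032, 0.0466], [-0.0725, 0.0624, 0.0524]]
top 24 [-0.0518  0.0626  0.0624]
  blue 42 [[-0.1093, 0.0035, 0.0451], [-0.1032, 0.0277, 0.0512], [-0.0764, 0.05, 0.0574]]
```

The carriage isn't moving at 19 N, so it may already be in the notch. I'll back off and look.

>>> {"fn": "servo_tool", "kwargs": {"turn": [[0,0,0],[0,0,0],[0,0,0],[0,0,0],[0,0,0],[0,0,0],[0,0,0],[0,0,0]], "dp": [[0.002,-0.015,0],[0.004,-0.03,0],[0.006,-0.045,0],[0.006,-0.06,0.02],[0.006,-0.09,0.06],[0.006,-0.12,0.1],[0.006,-0.15,0.14],[0.006,-0.17,0.16]], "jaw": [0,0,0,0,0,0,0,0]}}

```text
time: 6.03
position: [0.5691, -0.2301, 0.3857]
ee_rot: [0.668, 0.744, -0.021, 0.013]
ft_force: [0.2, -0.1, -0.4]
width: 0.0002
```

```bash
python3 - <<'E'
from h import *
knob()
g=dict(np.load("g_side.npz")); t=dict(np.load("g_top.npz"))
a=cv2.resize(g["frame"][170:280,250:350,::-1],None,fx=4,fy=4,interpolation=2)
b=cv2.resize(t["frame"][190:250,200:330,::-1],None,fx=3,fy=3,interpolation=2)
b2=cv2.resize(t["frame"][195:240,210:270,::-1],None,fx=6.5,fy=6.5,interpolation=2)
c=np.zeros((500,800,3),np.uint8); c[:440,:400]=a; c[:180,400:790]=b; c[185:185+b2.shape[0],400:400+b2.shape[1]]=b2; cv2.imwrite("pics/c3.png",c)
E
```

```text
side 46 [-0.0509  0.0679  0.0567]
  blue 204 [[-0.1134, -0.0012, 0.035], [-0.1034, 0.0301, 0.0462], [-0.0712, 0.0584, 0.0522]]
top 32 [-0.0527  0.061   0.0614]
  blue 56 [[-0.109, -0.007, 0.0423], [-0.1016, 0.0208, 0.0502], [-0.0745, 0.0473, 0.0547]]
```

View pics/c3.png

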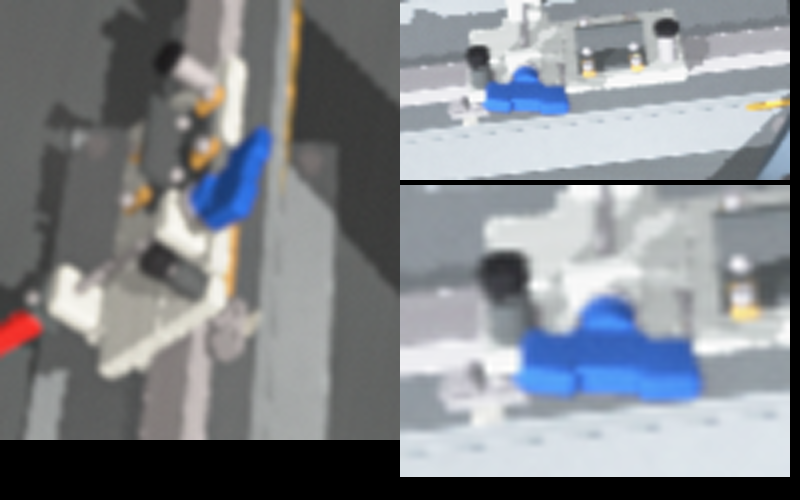

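On release the carriage slid back about 2 mm. In the left panel the knob is at (160,258), with its body running to (205,290), and the bracket is at (232,330) with a white spot at (252,320). I'll measure the Y difference by casting rays.

```bash
python3 - <<'E'
from h import *
S,B=bed()
g=dict(np.load("g_side.npz")); t=dict(np.load("g_top.npz"))
def ray(g,uv):
    K=np.array([[g["fx"],0,g["cx"]],[0,g["fy"],g["cy"]],[0,0,1]])
    s=cv2.undistortPoints(np.array([[uv]],float),K,np.array([g["k1"],0,0,0.])).ravel()
    d=g["R"].T@[s[0],s[1],1]; return -g["R"].T@g["t"],d/np.linalg.norm(d)
def two(a,b):
    (o1,d1),(o2,d2)=ray(g,a),ray(t,b)
    A=np.stack([d1,-d2],1); x=np.linalg.lstsq(A,o2-o1,rcond=None)[0]
    p,q=o1+x[0]*d1,o2+x[1]*d2; m=(p+q)/2; return m.round(4),((m-S)@B.T).round(4),np.linalg.norm(p-q).round(4)
L=lambda u,v:(250+u/4,170+v/4); T=lambda u,v:(210+(u-400)/6.5,195+(v-185)/6.5)
print("knob",two(L(162,256),T(503,270)))
print("bracket",two(L(232,330),T(480,385)))
T2=lambda u,v:(200+(u-400)/3,190+v/3)
print("post cap",two(L(168,57),T2(667,27)))
# carriage ends on plate, from depth: Y extents at N 15..33
for n,gg in(("side",g),("top",t)):
    h=((pts(gg)-S)@B.T); m=(abs(h[...,0])<.045)&(h[...,2]>.016)&(h[...,2]<.03)&(abs(h[...,1])<.2)
    print(n,np.percentile(h[m][:,1],[1,3,50,97,99]).round(4))
    for nm,x in(("knobaxis N0",(-.052,.067,0)),("notch",(-.052,.0767,0))): print(nm,proj(gg,S+np.array(x)@B))
E
```

```text
knob (array([0.5543, 0.1097, 0.241 ]), array([-0.0475,  0.0612,  0.0538]), np.float64(0.007))
bracket (array([0.5087, 0.1239, 0.2018]), array([-0.0459,  0.0797, -0.0051]), np.float64(0.0048))
post cap (array([ 0.5806, -0.0622,  0.2286]), array([-0.0316, -0.1123,  0.0535]), np.float64(0.0028))
side [-0.1184 -0.114   0.0218  0.0785  0.0794]
knobaxis N0 [[307.49793474 245.90859701]]
notch [[307.20232068 249.19486309]]
top [-0.1222 -0.1198 -0.0069  0.067   0.0738]
knobaxis N0 [[226.59226404 226.08653223]]
notch [[223.12037174 226.44601079]]
```

The carriage is about 10 mm short. My finger was sliding off the post's uphill side, and the ramp pushed the carriage back. I'll re-seat the finger upright, further downhill and lower, and push again.

>>> {"fn": "servo_tool", "kwargs": {"turn": [[2.8,-0.5,0],[2.8,-0.5,0],[2.8,-0.5,0],[2.8,-0.5,0],[2.8,-0.5,0],[2.8,-0.5,0],[2.8,-0.5,0],[2.8,-0.5,0],[2.8,-0.5,0],[2.8,-0.5,0]], "dp": [[0.003,0.04,-0.01],[0.006,0.08,-0.04],[0.008,0.11,-0.08],[0.007,0.12,-0.12],[0.006,0.125,-0.155],[0.006,0.125,-0.163],[0.005,0.13,-0.163],[0.004,0.14,-0.163],[0.003,0.15,-0.163],[0.003,0.15,-0.163]], "jaw": [0,0,0,0,0,0,0,0,0,0]}}

```text
time: 6.97
position: [0.5757, -0.0837, 0.229]
ee_rot: [0.67, 0.742, 0.001, 0.009]
ft_force: [-0.4, -0.2, -0.3]
width: 0.0005
```

>>> {"fn": "servo_tool", "kwargs": {"turn": [[0,0,0],[0,0,0],[0,0,0],[0,0,0],[0,0,0]], "dp": [[-0.003,0,-0.006],[-0.004,0.004,-0.007],[-0.005,0.008,-0.007],[-0.006,0.013,-0.007],[-0.006,0.018,-0.007]], "jaw": [0,0,0,0,0]}}

```text
time: 7.38
position: [0.573, -0.0754, 0.2246]
ee_rot: [0.669, 0.743, -0.003, 0.019]
ft_force: [-0.1, -22.1, -0.1]
width: 0.0004
```

```bash
python3 - <<'E'
from h import *
knob()
o=manip.observe(); print(o["position"],o["ft_force"],o["torque"],o["time"])
S,B=bed()
g=dict(np.load("g_side.npz"));h=((pts(g)-S)@B.T); m=(abs(h[...,0])<.045)&(h[...,2]>.016)&(h[...,2]<.03)&(abs(h[...,1])<.2)
print(np.percentile(h[m][:,1],[1,50,97,99]).round(4))
p=pts(g)
a=cv2.resize(g["frame"][110:260,250:370,::-1],None,fx=4,fy=4,interpolation=2); cv2.imwrite("pics/c4.png",a)
E
```

```text
side 43 [-0.0512  0.0751  0.0596]
  blue 200 [[-0.1132, 0.0031, 0.0348], [-0.1034, 0.0376, 0.0465], [-0.0734, 0.0663, 0.0528]]
top 30 [-0.0521  0.0709  0.0646]
  blue 59 [[-0.1085, -0.0011, 0.0423], [-0.102, 0.0292, 0.0489], [-0.0786, 0.057, 0.0551]]
[ 0.57179063 -0.06956409  0.22395775] [-0.07080368  0.56472853  0.27337155] [-0.04363699  0.01857533  0.07897462] 7.4833
[-0.1111  0.0281  0.0859  0.0866]
```

View pics/c4.png

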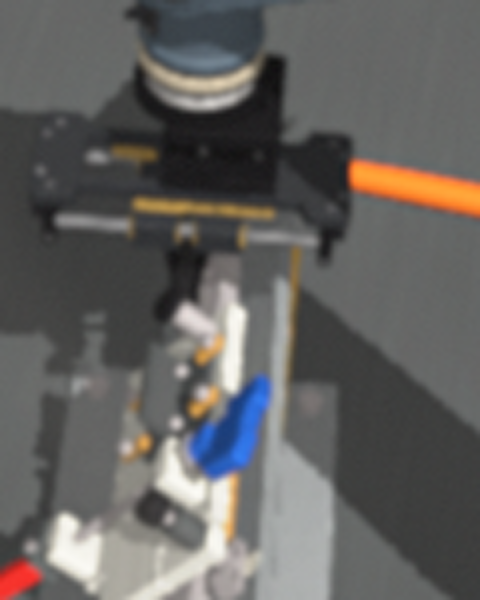

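It snapped forward about 9 mm and the contact force dropped to zero, so the plunger appears to be in. I'll confirm with a gentle push.

>>> {"fn": "servo_tool", "kwargs": {"turn": [[0,0,0],[0,0,0],[0,0,0]], "dp": [[0,0.002,0],[0,0.004,0],[0,0.005,0]], "jaw": [0,0,0]}}

```text
time: 7.73
position: [0.5723, -0.0666, 0.2249]
ee_rot: [0.67, 0.742, -0.001, 0.015]
ft_force: [-0.7, -7.5, 0.1]
width: 0.0006
```

```bash
python3 - <<'E'
from h import *
o=manip.observe(); print(o["position"],o["ft_force"])
knob()
E
```

```text
[ 0.57230461 -0.06660951  0.22488012] [-0.68067775 -7.46373022  0.11318571]
side 47 [-0.0519  0.0853  0.0571]
  blue 205 [[-0.1133, 0.0142, 0.0351], [-0.1041, 0.0475, 0.0464], [-0.0715, 0.0751, 0.0523]]
top 29 [-0.0525  0.077   0.0615]
  blue 51 [[-0.1089, 0.009, 0.0423], [-0.1, 0.032, 0.0494], [-0.0771, 0.0654, 0.055]]
```

>>> {"fn": "servo_tool", "kwargs": {"turn": [[0,1,0],[0,2,0],[0,2,0],[0,2,0],[0,2,0],[0,2,0],[0,2,0],[0,2,0],[0,2,0]], "dp": [[0,-0.01,0],[0.001,-0.025,0],[0.001,-0.05,0.03],[0.001,-0.07,0.07],[0.001,-0.1,0.1],[0.001,-0.14,0.12],[0,-0.18,0.15],[0,-0.19,0.19],[0,-0.2,0.23]], "jaw": [0,0,0,0,0,0,0,0,0]}}

```text
time: 8.58
position: [0.5711, -0.2652, 0.4438]
ee_rot: [0.671, 0.742, -0.013, -0.0]
ft_force: [1.0, 0.0, 0.4]
width: 0.0002
```

```bash
python3 - <<'E'
from h import *
knob()
S,B=bed()
for n in("side","top"):
    g=dict(np.load(f"g_{n}.npz"));h=((pts(g)-S)@B.T); m=(abs(h[...,0])<.045)&(h[...,2]>.016)&(h[...,2]<.03)&(abs(h[...,1])<.2)
    print(n,np.percentile(h[m][:,1],[1,3,50,97,99]).round(4))
    hsv=cv2.cvtColor(g["frame"],cv2.COLOR_RGB2HSV).astype(int)
    m=((hsv[...,0]<6)|(hsv[...,0]>174))&(hsv[...,1]>170)&(abs(h[...,0])<.2)&(abs(h[...,1])<.2)
    q=h[m]; c=q-q.mean(0); vt=np.linalg.svd(c,full_matrices=False)[2][0]; vt*=np.sign(vt[0])
    print(" red mean",q.mean(0).round(4),"axis",vt.round(3),"v",np.arctan2(-vt[1],vt[0]).round(3)); s=c@vt; print("  ends",(q.mean(0)+vt*np.percentile(s,2)).round(4),(q.mean(0)+vt*np.percentile(s,98)).round(4))
g=dict(np.load("g_side.npz")); t=dict(np.load("g_top.npz"))
c=np.zeros((560,800,3),np.uint8)
c[:480,:400]=cv2.resize(g["frame"][160:280,240:340,::-1],None,fx=4,fy=4,interpolation=2)
c[:400,400:800]=cv2.resize(t["frame"][150:250,210:310,::-1],None,fx=4,fy=4,interpolation=2); cv2.imwrite("pics/c5.png",c)
E
```

```text
side 45 [-0.0514  0.085   0.0567]
  blue 206 [[-0.1136, 0.0142, 0.0346], [-0.1037, 0.0476, 0.0468], [-0.0724, 0.0757, 0.0528]]
top 31 [-0.053   0.0773  0.0613]
  blue 58 [[-0.1095, 0.0119, 0.0429], [-0.1001, 0.0365, 0.0502], [-0.0746, 0.0649, 0.0558]]
side [-0.1024 -0.0974  0.0345  0.0948  0.0961]
 red mean [0.1132 0.0694 0.0638] axis [0.742 0.506 0.441] v -0.598
  ends [0.0847 0.05   0.0468] [0.1418 0.0889 0.0808]
top [-0.1058 -0.1027  0.0093  0.084   0.0904]
 red mean [0.1149 0.0654 0.0715] axis [0.751 0.503 0.428] v -0.59
  ends [0.0886 0.0479 0.0566] [0.1396 0.082  0.0856]
```

View pics/c5.png

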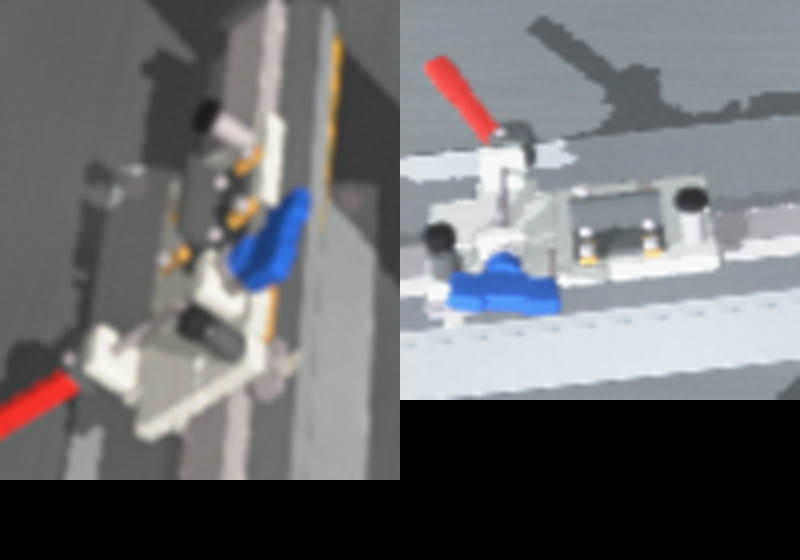

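```bash
python3 - <<'E'
from h import *
S,B=bed()
for n in("side","top"):
    g=dict(np.load(f"g_{n}.npz"));h=((pts(g)-S)@B.T)
    # brackets: points up the slope past rail edge, sticking out
    for lo,hi in((.05,.11),(.17,.23)):
        m=(h[...,0]>-.062)&(h[...,0]<-.04)&(h[...,2]>-.006)&(h[...,2]<.012)&(h[...,1]>lo)&(h[...,1]<hi)
        print(n,m.sum(),h[m].mean(0).round(4) if m.sum() else "",np.percentile(h[m][:,1],[3,97]).round(4) if m.sum() else "")
    for Y in(.0767,.197):
        u,v=np.round(proj(g,S+np.array([-.05,Y,0])@B)[0]).astype(int); print(u,v); 
        print(h[v-2:v+3,u-3:u+4,1].round(3)[2], h[v-2:v+3,u-3:u+4,2].round(3)[2])
t=dict(np.load("g_side.npz")); cv2.imwrite("pics/c6.png",cv2.resize(t["frame"][225:325,270:340,::-1],None,fx=6,fy=6,interpolation=2))
E
```

```text
side 95 [-0.0511  0.0803  0.0018] [0.0532 0.0987]
side 92 [-0.0494  0.2025 -0.0006] [0.1839 0.2186]
307 250
[0.089 0.089 0.081 0.08  0.077 0.08  0.078] [ 0.012  0.011  0.004  0.001 -0.003 -0.002 -0.005]
303 294
[0.197 0.196 0.198 0.198 0.199 0.197 0.196] [ 0.003 -0.     0.    -0.001 -0.002 -0.005 -0.007]
top 55 [-0.0543  0.086  -0.0024] [0.0598 0.107 ]
top 91 [-0.0512  0.1973  0.0004] [0.1738 0.2236]
223 226
[0.086 0.074 0.071 0.069 0.066 0.063 0.061] [-0.003  0.047  0.048  0.046  0.049  0.048  0.048]
180 230
[0.204 0.201 0.2   0.198 0.195 0.19  0.188] [0.008 0.007 0.003 0.001 0.001 0.005 0.005]
```

View pics/c6.png

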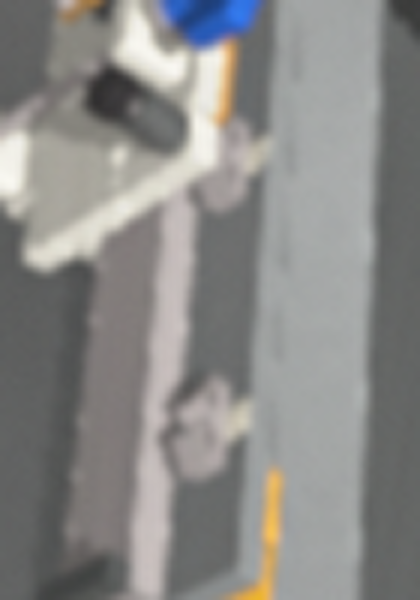

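Knob Y (0.085 side, 0.077 top) matches the notch Y (second bracket minus 0.12, about 0.081), so the carriage is in the notch. The lever is next. A small planner will give the poses in the axes the moves use.

```bash
cat >> h.py <<'E'
from scipy.spatial.transform import Rotation as Ro
def rel(Rt,P):
    "print turn (deg) and dp to tool rotation Rt (matrix) and TCP position P from the pose now"
    o=manip.observe(); print("turn",np.degrees((Ro.from_matrix(Rt)*Ro.from_quat(o["ee_rot"]).inv()).as_rotvec()).round(1),"dp",(P-o["position"]).round(4),"P",np.round(P,4))
def toolR(z,y):
    z=z/np.linalg.norm(z); y=y-z*(y@z); y/=np.linalg.norm(y); return np.stack([np.cross(y,z),y,z],1)
E
cat > lev.py <<'E'
from h import *
S,B=bed(); D,Y,N=B
def levpose(v,gap,piv=(.069,.037,.041),r=.059,tilt=20,deep=.012,ysign=1):
    ex=np.array([Y[1],-Y[0],0]); z=-np.sin(np.radians(tilt))*ex-np.cos(np.radians(tilt))*np.array([0,0,1.])
    Rt=toolR(z,ysign*Y)
    c=np.array([piv[0]+r*np.cos(v)+gap*np.sin(v),piv[1]-r*np.sin(v)+gap*np.cos(v),piv[2]+r*.423/.906])
    return Rt,S+c@B+deep*z
E
python3 - <<'E'
from lev import *
o=manip.observe(); print(o["q"].round(2),Ro.from_quat(o["ee_rot"]).as_matrix().round(2).tolist())
for ys in(1,-1): rel(*levpose(-.6,.036,ysign=ys))
for v,g in((-.6,.024),(-.4,.023),(-.2,.023),(0,.023),(.1,.023)): rel(*levpose(v,g))
E
```

```text
[-0.6   0.38  1.07 -0.03  1.68 -0.7 ] [[-0.1, 1.0, -0.0], [0.99, 0.1, -0.03], [-0.03, -0.0, -1.0]]
turn [15.5 18.4 88.5] dp [ 0.0762  0.4248 -0.3238] P [0.6506 0.1577 0.1282]
turn [-15.9  12.7 -89.4] dp [ 0.0762  0.4248 -0.3238] P [0.6506 0.1577 0.1282]
turn [15.5 18.4 88.5] dp [ 0.0815  0.4154 -0.329 ] P [0.6558 0.1483 0.123 ]
turn [15.5 18.4 88.5] dp [ 0.0889  0.4071 -0.3368] P [0.6632 0.1399 0.1152]
turn [15.5 18.4 88.5] dp [ 0.0948  0.3977 -0.3429] P [0.6692 0.1306 0.1092]
turn [15.5 18.4 88.5] dp [ 0.0996  0.3868 -0.3473] P [0.6739 0.1197 0.1048]
turn [15.5 18.4 88.5] dp [ 0.1014  0.381  -0.3488] P [0.6758 0.1138 0.1032]
```

>>> {"fn": "servo_tool", "kwargs": {"turn": [[1.2,1.4,6.6],[2.3,2.8,13.3],[3.5,4.1,20],[4.7,5.5,26.6],[5.8,6.9,33.2],[7,8.3,39.9],[8.2,9.7,46.5],[9.4,11,53.2],[10.5,12.4,59.8],[11.7,13.8,66.5]], "dp": [[0.006,0.035,0],[0.012,0.07,0],[0.018,0.105,0],[0.024,0.14,0],[0.03,0.175,0],[0.036,0.21,0],[0.042,0.245,0],[0.048,0.28,0],[0.054,0.315,0],[0.06,0.35,0]], "jaw": [0,0,0,0,0,0,0,0,0,0]}}

```text
time: 9.52
position: [0.634, 0.0851, 0.4515]
ee_rot: [0.145, 0.98, -0.008, -0.136]
ft_force: [0.5, 0.3, 0.7]
width: 0.0008
```

```bash
python3 - <<'E'
from lev import *
rel(*levpose(-.6,.042))
print(manip.observe()["q"].round(2))
E
```

```text
turn [ 3.7  4.4 21.6] dp [ 0.0139  0.0773 -0.3207] P [0.6479 0.1624 0.1308]
[-0.05  0.55  0.82  0.01  2.05 -1.32]
```

>>> {"fn": "servo_tool", "kwargs": {"turn": [[1.2,1.5,7],[2.5,2.9,14],[3.7,4.4,21.6],[3.7,4.4,21.6],[3.7,4.4,21.6],[3.7,4.4,21.6],[3.7,4.4,21.6],[3.7,4.4,21.6],[3.7,4.4,21.6],[3.7,4.4,21.6]], "dp": [[0.005,0.03,0],[0.01,0.065,-0.02],[0.014,0.085,-0.06],[0.014,0.085,-0.1],[0.014,0.085,-0.14],[0.014,0.085,-0.18],[0.014,0.085,-0.22],[0.014,0.085,-0.26],[0.014,0.082,-0.3],[0.014,0.08,-0.325]], "jaw": [0,0,0,0,0,0,0,0,0,0]}}

```text
time: 10.35
position: [0.6449, 0.1656, 0.1215]
ee_rot: [-0.047, 0.983, -0.008, -0.177]
ft_force: [-0.8, -0.2, 0.3]
width: 0.0007
```

```bash
python3 - <<'E'
from lev import *
for v in(-.5,-.3,-.15,0,.1): rel(*levpose(v,.022))
print(manip.observe()["ft_force"])
E
```

```text
turn [-0.  -0.5 -0. ] dp [ 0.0154 -0.0225 -0.0031] P [0.6602 0.1431 0.1184]
turn [-0.  -0.5 -0. ] dp [ 0.0217 -0.0311 -0.0097] P [0.6666 0.1345 0.1117]
turn [-0.  -0.5 -0. ] dp [ 0.0258 -0.0386 -0.0137] P [0.6707 0.127  0.1078]
turn [-0.  -0.5 -0. ] dp [ 0.0291 -0.0469 -0.0167] P [0.674  0.1187 0.1048]
turn [-0.  -0.5 -0. ] dp [ 0.0309 -0.0528 -0.0182] P [0.6758 0.1128 0.1033]
[-0.82175889 -0.15870751  0.26013694]
```

>>> {"fn": "servo_tool", "kwargs": {"turn": [[0,0,0],[0,0,0],[0,0,0],[0,0,0],[0,0,0],[0,0,0],[0,0,0],[0,0,0]], "dp": [[0.008,-0.012,-0.001],[0.015,-0.022,-0.003],[0.019,-0.027,-0.006],[0.022,-0.031,-0.009],[0.026,-0.038,-0.013],[0.029,-0.047,-0.016],[0.03,-0.05,-0.017],[0.03,-0.05,-0.017]], "jaw": [0,0,0,0,0,0,0,0]}}

```text
time: 11.02
position: [0.6765, 0.1143, 0.1053]
ee_rot: [-0.046, 0.983, -0.008, -0.176]
ft_force: [0.7, 0.4, 0.3]
width: 0.0005
```

```bash
cat >> h.py <<'E'
def red():
    S,B=bed()
    for n in("side","top"):
        g=grab(n); np.savez("g_"+n,**g); h=((pts(g)-S)@B.T)
        hsv=cv2.cvtColor(g["frame"],cv2.COLOR_RGB2HSV).astype(int)
        m=((hsv[...,0]<6)|(hsv[...,0]>174))&(hsv[...,1]>170)&(abs(h[...,0])<.2)&(abs(h[...,1])<.2)
        q=h[m]; print(n,m.sum()); 
        if m.sum()<15: continue
        c=q-q.mean(0); vt=np.linalg.svd(c,full_matrices=False)[2][0]; vt*=np.sign(vt[2])
        s=c@vt; print(" mean",q.mean(0).round(4),"axis",vt.round(3),"v",np.arctan2(-vt[1],vt[0]).round(3),"ends",(q.mean(0)+vt*np.percentile(s,2)).round(4),(q.mean(0)+vt*np.percentile(s,98)).round(4))
E
python3 - <<'E'
from h import *
red()
E
```

```text
side 78
 mean [0.109  0.0418 0.0562] axis [ 0.843 -0.107  0.527] v 0.127 ends [0.0948 0.0436 0.0473] [0.1229 0.04   0.0649]
top 19
 mean [0.1086 0.0355 0.0617] axis [ 0.941 -0.002  0.339] v 0.002 ends [0.0972 0.0355 0.0575] [0.1188 0.0354 0.0653]
```

The lever reads about 0 to 0.1 in both views. I'll retreat and go round to the nut.

>>> {"fn": "servo_tool", "kwargs": {"turn": [[0,0,0],[0,0,0],[0,0,0],[0,0,0],[0,0,0],[0,0,0],[0,0,0],[0,0,0],[0,0,0],[0,0,0]], "dp": [[0,0.02,0],[0,0.035,0.02],[0,0.04,0.06],[0,0.04,0.1],[0,0.04,0.14],[0,0.04,0.18],[0,0.04,0.22],[0,0.04,0.26],[0,0.03,0.3],[-0.02,0.02,0.33]], "jaw": [0,0,0,0,0,0,0,0,0.3,0.55]}}

```text
time: 11.95
position: [0.657, 0.1359, 0.437]
ee_rot: [-0.047, 0.983, -0.009, -0.174]
ft_force: [0.1, 0.7, 1.8]
width: 0.0073
```

```bash
cat > nut.py <<'E'
from h import *
S,B=bed(); D,Y,N=B
def nutpose(th,back=0.,sgn=1,c=(-.102,.040,.043),deep=.015):
    y=sgn*(-np.sin(th)*Y+np.cos(th)*N)
    return toolR(D,y),S+np.array(c)@B+(deep-back)*D
E
python3 - <<'E'
from nut import *
red(); knob()
print(manip.observe()["q"].round(2))
rel(*nutpose(.2,.12)); rel(*nutpose(.2,.12,-1)); rel(*nutpose(.2,0))
g=dict(np.load("g_side.npz")); hsv=cv2.cvtColor(g["frame"],cv2.COLOR_RGB2HSV)
c=np.array([-.102,.04,.043]); w=lambda th,k:S+(c+[-.012,k*.036*np.cos(th),k*.036*np.sin(th)])@B
im=cv2.resize(g["frame"][170:250,270:350,::-1],None,fx=6,fy=6,interpolation=2).copy()
for th,col in((.0,(0,255,0)),(.3,(0,0,255)),(.6,(0,255,255))):
    a,b=[tuple(int(x) for x in (proj(g,w(th,k))[0]-[270,170])*6+3) for k in(-1,1)]; cv2.line(im,a,b,col,1)
cv2.imwrite("pics/c7.png",im)
E
```

```text
side 180
 mean [0.1299 0.0408 0.0658] axis [ 0.901 -0.039  0.432] v 0.044 ends [0.0964 0.0422 0.0497] [0.1632 0.0393 0.0818]
top 63
 mean [0.1326 0.0332 0.0729] axis [ 0.904 -0.069  0.422] v 0.076 ends [0.0986 0.0358 0.0571] [0.1592 0.0312 0.0853]
side 43 [-0.0516  0.0848  0.0572]
  blue 205 [[-0.1076, 0.0124, 0.0339], [-0.0981, 0.0471, 0.0463], [-0.067, 0.0751, 0.0524]]
top 26 [-0.052   0.0768  0.0615]
  blue 44 [[-0.103, 0.0064, 0.0422], [-0.0956, 0.0331, 0.0483], [-0.0745, 0.0631, 0.0543]]
[ 0.05  0.66  0.67 -0.02  2.16 -1.63]
turn [  22.1  -41.2 -103.6] dp [-0.2091 -0.0576 -0.0805] P [0.446  0.0781 0.3562]
turn [ -9.3 -51.2  80.5] dp [-0.2091 -0.0576 -0.0805] P [0.446  0.0781 0.3562]
turn [  22.1  -41.2 -103.6] dp [-0.1322 -0.0503 -0.1725] P [0.5228 0.0853 0.2643]
```

View pics/c7.png

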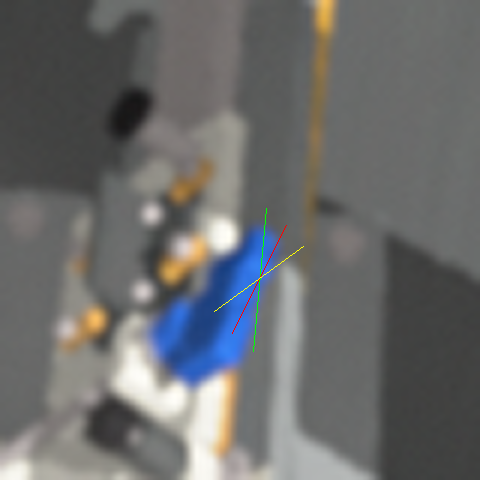

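The lever is free and at about 0.05, and the carriage hasn't moved. The blue nut covers about (152,325) to (285,238) in the crop, with the wings near Y. I'll get its angle from the depth points on the outer face.

```bash
cat >> nut.py <<'E'
def blue(fresh=True):
    for n in("side","top"):
        g=grab(n) if fresh else dict(np.load(f"g_{n}.npz")); h=(pts(g)-S)@B.T; hsv=cv2.cvtColor(g["frame"],cv2.COLOR_RGB2HSV)
        m=(hsv[...,0]>105)&(hsv[...,0]<125)&(hsv[...,1]>180)&(hsv[...,2]>60)&(abs(h[...,1])<.12)&(abs(h[...,0])<.15)
        w=h[m]; d0=np.percentile(w[:,0],3); out=[]
        for a,b in((0,.006),(.006,.014),(.014,.03)):
            k=w[(w[:,0]>d0+a-.004)&(w[:,0]<d0+b)]
            if len(k)<8: continue
            q=k[:,1:]; c=q-q.mean(0); sv=np.linalg.svd(c,full_matrices=False); v=sv[2][0]; out.append((len(k),(np.arctan2(v[1],v[0])%np.pi).round(2),q.mean(0).round(4).tolist(),(2*sv[1]/len(k)**.5).round(4).tolist(),[np.percentile(c@v,2).round(3),np.percentile(c@v,98).round(3)]))
        print(n,"outer D",d0.round(4)); [print("   ",x) for x in out]
E
python3 - <<'E'
from nut import *
blue(False)
E
```

```text
side outer D -0.1073
    (74, np.float64(0.2), [0.044, 0.0429], [0.043, 0.0057], [np.float64(-0.035), np.float64(0.032)])
    (100, np.float64(0.21), [0.0461, 0.0446], [0.0416, 0.0061], [np.float64(-0.038), np.float64(0.03)])
    (74, np.float64(0.16), [0.0516, 0.0477], [0.0344, 0.0032], [np.float64(-0.033), np.float64(0.023)])
top outer D -0.1029
    (17, np.float64(0.19), [0.0345, 0.0482], [0.0403, 0.003], [np.float64(-0.028), np.float64(0.028)])
    (32, np.float64(0.19), [0.0367, 0.0487], [0.0382, 0.002], [np.float64(-0.028), np.float64(0.029)])
    (13, np.float64(0.16), [0.0382, 0.0485], [0.0285, 0.0019], [np.float64(-0.023), np.float64(0.019)])
```

>>> {"fn": "servo_tool", "kwargs": {"turn": [[1.4,-2.5,-6.4],[2.7,-5.1,-12.8],[4.1,-7.6,-19.1],[5.4,-10.2,-25.5],[6.8,-12.7,-31.9],[8.2,-15.2,-38.2],[9.5,-17.7,-44.6],[10.9,-20.3,-51],[12.2,-22.8,-57.4],[13.6,-25.4,-63.8]], "dp": [[-0.02,-0.005,0],[-0.04,-0.01,0],[-0.06,-0.015,0],[-0.08,-0.02,0],[-0.1,-0.025,0],[-0.12,-0.03,0],[-0.14,-0.035,0],[-0.16,-0.04,0],[-0.18,-0.045,0],[-0.2,-0.05,0]], "jaw": [0.55,0.55,0.55,0.55,0.55,0.55,0.55,0.55,0.55,0.55]}}

```text
time: 12.98
position: [0.4534, 0.0861, 0.4346]
ee_rot: [0.46, 0.866, 0.185, 0.061]
ft_force: [-0.9, -0.6, 0.4]
width: 0.0477
```

```bash
sed -i 's/c=(-.102,.040,.043)/c=(-.095,.039,.043)/' nut.py; python3 - <<'E'
from nut import *
rel(*nutpose(.2,.10)); print(manip.observe()["q"].round(2))
E
```

```text
turn [  8.3 -15.9 -39.5] dp [ 0.0099 -0.0074 -0.0991] P [0.4633 0.0787 0.3355]
[-0.29 -0.05  1.7   0.35  1.31 -0.94]
```

>>> {"fn": "servo_tool", "kwargs": {"turn": [[1.3,-2.6,-6.4],[2.7,-5.2,-12.8],[4,-7.7,-19.2],[5.4,-10.3,-25.6],[6.7,-12.9,-32],[8.3,-15.9,-39.5],[8.3,-15.9,-39.5],[8.3,-15.9,-39.5]], "dp": [[0.002,0,-0.01],[0.003,0,-0.03],[0.005,0,-0.05],[0.007,-0.002,-0.07],[0.009,-0.005,-0.09],[0.01,-0.007,-0.099],[0.01,-0.007,-0.099],[0.01,-0.007,-0.099]], "jaw": [0.55,0.55,0.55,0.55,0.55,0.55,0.55,0.55]}}

```text
time: 13.65
position: [0.4603, 0.0809, 0.3318]
ee_rot: [0.699, 0.63, 0.273, 0.2]
ft_force: [0.6, 0.1, -0.1]
width: 0.0481
```

```bash
python3 - <<'E'
from nut import *
rel(*nutpose(.2,.03));rel(*nutpose(.2,.0)); print(manip.observe()["q"].round(2))
E
```

```text
turn [-0.1 -0.5 -0.1] dp [ 0.0478  0.0021 -0.0499] P [0.5082 0.083  0.2819]
turn [-0.1 -0.5 -0.1] dp [ 0.067   0.0039 -0.0728] P [0.5274 0.0848 0.2589]
[-0.19 -0.06  2.15  0.47  0.42 -0.45]
```

>>> {"fn": "servo_tool", "kwargs": {"turn": [[0,-0.5,0],[0,-0.5,0],[0,-0.5,0],[0,-0.5,0],[0,-0.5,0],[0,-0.5,0],[0,-0.5,0],[0,-0.5,0]], "dp": [[0.012,0.001,-0.013],[0.024,0.001,-0.025],[0.036,0.002,-0.038],[0.048,0.002,-0.05],[0.055,0.003,-0.058],[0.061,0.004,-0.066],[0.067,0.004,-0.073],[0.067,0.004,-0.073]], "jaw": [0.55,0.55,0.55,0.55,0.55,0.55,0.55,0.55]}}

```text
time: 14.32
position: [0.5282, 0.0849, 0.2571]
ee_rot: [0.698, 0.629, 0.275, 0.202]
ft_force: [0.6, 0.1, -0.0]
width: 0.048
```

```bash
python3 - <<'E'
from nut import *
rel(*nutpose(.2,.0)); print(manip.observe()["q"].round(2))
g=grab("side"); t=grab("top"); o=manip.observe(); p=proj(g,o["position"])[0]; print(p, proj(t,o["position"])[0])
c=np.zeros((480,800,3),np.uint8)
c[:,:480]=cv2.resize(g["frame"][150:250,260:360,::-1],(480,480),interpolation=2)
c[:320,480:]=cv2.resize(t["frame"][180:260,220:300,::-1],(320,320),interpolation=2); cv2.imwrite("pics/c8.png",c)
E
```

```text
turn [-0.2 -0.1 -0.2] dp [-0.0009 -0.0002  0.0019] P [0.5274 0.0848 0.2589]
[-0.14  0.21  2.14  0.98  0.18 -0.95]
[302.66006745 222.65269994] [234.53685038 218.90070295]
```

View pics/c8.png

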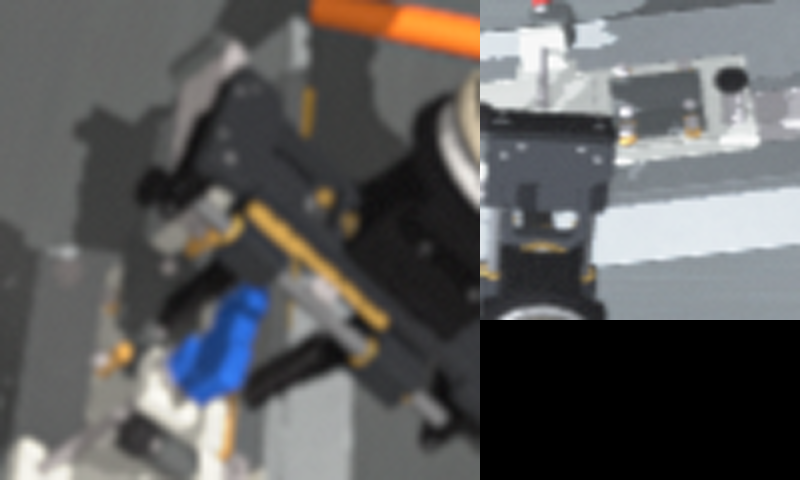

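The side view shows the open fingers straddling the blue wing nut at (215,345), one on each side. q6 has room for the whole turn, so I'll grip.

>>> {"fn": "servo_tool", "kwargs": {"turn": [[0,0,0],[0,0,0],[0,0,0],[0,0,0],[0,0,0],[0,0,0]], "dp": [[0,0,0],[0,0,0],[0,0,0],[0,0,0],[0,0,0],[0,0,0]], "jaw": [0.3,0,0,0,0,0], "squeeze": 35}}

```text
time: 14.92
position: [0.5274, 0.0851, 0.2585]
ee_rot: [0.698, 0.629, 0.276, 0.203]
ft_force: [-1.4, -0.3, -0.8]
width: 0.016
```

>>> {"fn": "servo_tool", "kwargs": {"turn": [[4.2,0.4,-5],[8.3,0.8,-10],[12.5,1.2,-14.9],[16.6,1.6,-19.9],[20.8,2,-24.9],[25,2.3,-29.9],[29.1,2.7,-34.9],[33.3,3.1,-39.8],[37.4,3.5,-44.8],[41.6,3.9,-49.8]], "dp": [[0,0,0],[0,0,0],[0,0,0],[0,0,-0.001],[0.001,0,-0.001],[0.001,0,-0.001],[0.001,0,-0.001],[0.001,0,-0.001],[0.001,0,-0.001],[0.001,0,-0.001]], "jaw": [0,0,0,0,0,0,0,0,0,0]}}

```text
time: 15.75
position: [0.5285, 0.084, 0.2573]
ee_rot: [0.927, 0.152, 0.343, 0.025]
ft_force: [1.3, -4.4, -2.5]
width: 0.0128
```

```bash
cat >> nut.py <<'E'
def tooltheta():
    o=manip.observe(); R=Ro.from_quat(o["ee_rot"]).as_matrix(); y=R[:,1]
    print("tool theta",np.arctan2(-(y@Y),y@N).round(3),"z.D",(R[:,2]@D).round(4),"TCP DYN",((o["position"]-S)@B.T).round(4),"q",o["q"].round(2),"F",o["ft_force"].round(1),"T.D",(o["torque"]@D).round(2),"w",o["width"].round(4))
E
python3 - <<'E'
from nut import *
tooltheta(); blue()
E
```

```text
Traceback (most recent call last):
  File "nut.py", line 18, in tooltheta
    print("tool theta",np.arctan2(-(y@Y),y@N).round(3),"z.D",(R[:,2]@D).round(4),"TCP DYN",((o["position"]-S)@B.T).round(4),"q",o["q"].round(2),"F",o["ft_force"].round(1),"T.D",(o["torque"]@D).round(2),"w",o["width"].round(4))
                                                                                                                                                                                                              ^^^^^^^^^^^^^^^^
AttributeError: 'float' object has no attribute 'round'
```

```bash
sed -i 's/o\["width"\].round(4)/round(o["width"],4)/' nut.py; python3 - <<'E'
from nut import *
tooltheta(); blue()
E
```

```text
tool theta 1.338 z.D 1.0001 TCP DYN [-0.0781  0.0381  0.0428] q [-0.14  0.21  2.15  1.01  0.17  0.16] F [ 1.3 -4.4 -2.5] T.D -0.24 w 0.0128
side outer D -0.1052
    (47, np.float64(1.45), [0.0479, 0.0615], [0.0211, 0.0084], [np.float64(-0.013), np.float64(0.034)])
    (67, np.float64(1.38), [0.0478, 0.0575], [0.0348, 0.0086], [np.float64(-0.018), np.float64(0.046)])
    (63, np.float64(1.38), [0.0489, 0.056], [0.0382, 0.0051], [np.float64(-0.018), np.float64(0.045)])
top outer D -0.1048
```

>>> {"fn": "servo_tool", "kwargs": {"turn": [[4.2,0.4,-5],[8.3,0.8,-10],[12.5,1.2,-14.9],[16.6,1.6,-19.9],[20.8,2,-24.9],[25,2.3,-29.9],[29.1,2.7,-34.9],[33.3,3.1,-39.8],[37.4,3.5,-44.8],[41.6,3.9,-49.8]], "dp": [[0,0,0],[0,0,0],[0,0,0],[0,0,-0.001],[0.001,0.001,-0.001],[0.001,0.001,-0.001],[0.001,0.001,-0.001],[0.001,0.001,-0.001],[0.001,0.001,-0.001],[0.001,0.001,-0.001]], "jaw": [0,0,0,0,0,0,0,0,0,0]}}

```text
time: 16.68
position: [0.5292, 0.0827, 0.2557]
ee_rot: [0.864, -0.37, 0.303, -0.159]
ft_force: [-0.2, -9.0, -4.0]
width: 0.0125
```

>>> {"fn": "servo_tool", "kwargs": {"turn": [[4.2,0.4,-5],[8.3,0.8,-10],[12.5,1.2,-14.9],[16.6,1.6,-19.9],[20.8,2,-24.9],[25,2.3,-29.9],[29.1,2.7,-34.9],[33.3,3.1,-39.8],[37.4,3.5,-44.8],[38.4,3.6,-46]], "dp": [[0,0,0],[0,0,0],[0,0,0],[0,0,-0.001],[0.001,0,-0.001],[0.001,0,-0.001],[0.001,0,-0.001],[0.001,0,-0.001],[0.001,0,-0.001],[0.001,0,-0.001]], "jaw": [0,0,0,0,0,0,0,0,0,0]}}

```text
time: 17.52
position: [0.5289, 0.082, 0.2533]
ee_rot: [-0.564, 0.754, -0.179, 0.285]
ft_force: [-1.3, -5.2, -5.2]
width: 0.0128
```

```bash
python3 - <<'E'
from nut import *
tooltheta(); blue(); red()
E
```

```text
tool theta -2.764 z.D 1.0 TCP DYN [-0.0749  0.0361  0.0403] q [-0.14  0.22  2.14  0.91  0.17  2.43] F [-1.3 -5.2 -5.2] T.D -0.17 w 0.0128
side outer D -0.1021
    (45, np.float64(0.45), [0.0611, 0.0492], [0.0199, 0.0068], [np.float64(-0.018), np.float64(0.015)])
    (45, np.float64(0.45), [0.0636, 0.051], [0.0192, 0.008], [np.float64(-0.018), np.float64(0.012)])
    (32, np.float64(0.42), [0.0638, 0.0522], [0.0194, 0.0083], [np.float64(-0.021), np.float64(0.01)])
top outer D -0.0967
side 177
 mean [0.1297 0.0409 0.0656] axis [ 0.901 -0.06   0.43 ] v 0.067 ends [0.0951 0.0432 0.049 ] [0.1636 0.0386 0.0817]
top 71
 mean [0.132  0.0341 0.0728] axis [ 0.908 -0.064  0.414] v 0.071 ends [0.1003 0.0363 0.0583] [0.1601 0.0321 0.0856]
```

The nut is at about 3.52 by the tool and 3.57 by vision, and the lever is still at 0.07. I'll release and back off along the axis.

>>> {"fn": "servo_tool", "kwargs": {"turn": [[0,0,0],[0,0,0],[0,0,0],[0,0,0],[0,0,0],[0,0,0],[0,0,0],[0,0,0],[0,0,0],[0,0,0]], "dp": [[0,0,0],[0,0,0],[0,0,0],[0,0,0],[-0.006,-0.001,0.008],[-0.019,-0.002,0.023],[-0.038,-0.004,0.046],[-0.058,-0.006,0.069],[-0.075,-0.007,0.09],[-0.08,-0.008,0.12]], "jaw": [0.3,0.55,0.55,0.55,0.55,0.55,0.55,0.55,0.55,0.55]}}

```text
time: 18.55
position: [0.4431, 0.067, 0.3682]
ee_rot: [-0.57, 0.749, -0.174, 0.289]
ft_force: [0.4, -0.5, -1.3]
width: 0.0477
```

```bash
python3 - <<'E'
from lev import *
import nut
nut.tooltheta(); nut.blue(); red()
for ys in(1,-1):
    R,P=levpose(.07,.04,ysign=ys); rel(R,P)
E
```

```text
tool theta -2.774 z.D 1.0 TCP DYN [-0.2187  0.0293  0.0478] q [-0.27 -0.16  2.11  0.44  0.58  2.85] F [ 0.4 -0.5 -1.3] T.D 0.07 w 0.0477
side outer D -0.1022
    (55, np.float64(0.36), [0.0456, 0.0442], [0.0443, 0.0053], [np.float64(-0.037), np.float64(0.028)])
    (55, np.float64(0.36), [0.0504, 0.0477], [0.043, 0.0052], [np.float64(-0.042), np.float64(0.025)])
    (38, np.float64(0.26), [0.0569, 0.051], [0.0304, 0.0037], [np.float64(-0.032), np.float64(0.017)])
top outer D -0.0984
    (10, np.float64(0.36), [0.0328, 0.0474], [0.0375, 0.0019], [np.float64(-0.029), np.float64(0.025)])
    (10, np.float64(0.39), [0.0379, 0.0494], [0.0329, 0.0018], [np.float64(-0.025), np.float64(0.027)])
side 179
 mean [0.13   0.041  0.0657] axis [ 0.899 -0.048  0.435] v 0.053 ends [0.0949 0.0429 0.0486] [0.1628 0.0393 0.0815]
top 74
 mean [0.1327 0.0343 0.0732] axis [ 0.9   -0.054  0.432] v 0.06 ends [0.1    0.0362 0.0575] [0.159  0.0327 0.0859]
turn [  7.2  53.3 -70.7] dp [ 0.2272  0.0673 -0.268 ] P [0.6744 0.1326 0.1027]
turn [-23.5  37.  113. ] dp [ 0.2272  0.0673 -0.268 ] P [0.6744 0.1326 0.1027]
```

>>> {"fn": "servo_tool", "kwargs": {"turn": [[-1.3,2.1,6.4],[-2.7,4.2,12.8],[-4,6.3,19.2],[-5.4,8.4,25.7],[-6.7,10.5,32.1],[-8,12.6,38.5],[-9.4,14.7,45],[-10.7,16.8,51.4],[-12,18.9,57.8],[-13.4,21,64.2]], "dp": [[0,0.004,0.02],[0.01,0.008,0.04],[0.03,0.012,0.06],[0.05,0.016,0.07],[0.07,0.02,0.07],[0.09,0.025,0.07],[0.11,0.03,0.07],[0.13,0.04,0.07],[0.15,0.05,0.07],[0.17,0.06,0.07]], "jaw": [0.3,0,0,0,0,0,0,0,0,0]}}

```text
time: 19.58
position: [0.6183, 0.1259, 0.4377]
ee_rot: [0.927, -0.347, -0.025, -0.141]
ft_force: [0.4, -0.3, -0.2]
width: 0.0005
```

```bash
sed -i 's/piv=(.069,.037,.041),r=.059/piv=(.075,.040,.043),r=.065/; s/ysign=1/ysign=-1/' lev.py; python3 - <<'E'
from lev import *
rel(*levpose(.06,.045)); print(manip.observe()["q"].round(2))
E
```

```text
turn [-10.   15.7  48.5] dp [ 0.0667  0.016  -0.3411] P [0.685  0.1419 0.0967]
[-0.12  0.34  1.19  0.29  1.59  2.18]
```

>>> {"fn": "servo_tool", "kwargs": {"turn": [[-1.3,2,6.2],[-2.6,4,12.4],[-3.8,6,18.6],[-5.1,8,24.8],[-6.4,10,31],[-7.7,12,37.2],[-9,14,43.4],[-10,15.7,48.5],[-10,15.7,48.5],[-10,15.7,48.5]], "dp": [[0.017,0.01,0],[0.034,0.02,0],[0.05,0.025,-0.03],[0.067,0.025,-0.065],[0.067,0.025,-0.1],[0.067,0.025,-0.14],[0.067,0.025,-0.18],[0.067,0.025,-0.22],[0.067,0.025,-0.26],[0.067,0.025,-0.28]], "jaw": [0,0,0,0,0,0,0,0,0,0]}}

```text
time: 20.42
position: [0.6811, 0.1525, 0.1477]
ee_rot: [0.982, 0.048, -0.181, 0.008]
ft_force: [-0.7, 0.6, -0.1]
width: 0.0004
```

```bash
python3 - <<'E'
from lev import *
rel(*levpose(.06,.045)); print(manip.observe()["q"].round(2)); red()
E
```

```text
turn [-0.  -0.9 -0.2] dp [ 0.0039 -0.0106 -0.051 ] P [0.685  0.1419 0.0967]
[ 0.06  0.88  0.97 -0.01  1.66  1.54]
side 119
 mean [0.1166 0.0429 0.0614] axis [ 0.928 -0.219  0.3  ] v 0.232 ends [0.0935 0.0484 0.0539] [0.1418 0.037  0.0696]
top 57
 mean [0.1263 0.0341 0.0707] axis [ 0.91  -0.074  0.409] v 0.081 ends [0.098  0.0364 0.0579] [0.1519 0.0321 0.0821]
```

>>> {"fn": "servo_tool", "kwargs": {"turn": [[0,-0.9,0],[0,-0.9,0],[0,-0.9,0]], "dp": [[0.003,-0.005,-0.035],[0.004,-0.01,-0.051],[0.004,-0.01,-0.051]], "jaw": [0,0,0]}}

```text
time: 20.77
position: [0.682, 0.1408, 0.0933]
ee_rot: [0.983, 0.047, -0.178, 0.009]
ft_force: [-1.2, -0.8, -1.5]
width: 0.0009
```

```bash
python3 - <<'E'
from lev import *
print(manip.observe()["ft_force"].round(1))
for v,g in((.06,.024),(.2,.024),(.35,.024),(.5,.024),(.65,.023),(.8,.023),(.95,.022),(1.1,.022),(1.25,.021),(1.4,.02),(1.55,.018)): rel(*levpose(v,g))
E
```

```text
[-1.2 -0.8 -1.5]
turn [ 0.1 -0.6 -0.1] dp [ 0.0041 -0.0199  0.0043] P [0.6861 0.1209 0.0976]
turn [ 0.1 -0.6 -0.1] dp [ 0.0064 -0.0292  0.0027] P [0.6884 0.1116 0.096 ]
turn [ 0.1 -0.6 -0.1] dp [ 0.0079 -0.0395  0.002 ] P [0.6899 0.1014 0.0954]
turn [ 0.1 -0.6 -0.1] dp [ 0.0084 -0.0498  0.0026] P [0.6904 0.091  0.0959]
turn [ 0.1 -0.6 -0.1] dp [ 0.0076 -0.0609  0.0048] P [0.6896 0.08   0.0981]
turn [ 0.1 -0.6 -0.1] dp [ 0.006  -0.0706  0.0078] P [0.688  0.0702 0.1011]
turn [ 0.1 -0.6 -0.1] dp [ 0.003  -0.0804  0.0124] P [0.685  0.0604 0.1058]
turn [ 0.1 -0.6 -0.1] dp [-0.0005 -0.0887  0.0175] P [0.6815 0.0522 0.1108]
turn [ 0.1 -0.6 -0.1] dp [-0.0054 -0.0963  0.0241] P [0.6766 0.0446 0.1175]
turn [ 0.1 -0.6 -0.1] dp [-0.011  -0.1024  0.0315] P [0.6709 0.0384 0.1249]
turn [ 0.1 -0.6 -0.1] dp [-0.018  -0.1071  0.0403] P [0.664  0.0338 0.1336]
```

>>> {"fn": "servo_tool", "kwargs": {"turn": [[0,-0.5,0],[0,-0.5,0],[0,-0.5,0],[0,-0.5,0],[0,-0.5,0],[0,-0.5,0],[0,-0.5,0],[0,-0.5,0],[0,-0.5,0]], "dp": [[0.002,-0.01,0.003],[0.004,-0.02,0.004],[0.006,-0.029,0.003],[0.008,-0.039,0.002],[0.008,-0.05,0.003],[0.008,-0.061,0.005],[0.006,-0.071,0.008],[0.003,-0.08,0.012],[0.002,-0.082,0.014]], "jaw": [0,0,0,0,0,0,0,0,0]}}

```text
time: 21.52
position: [0.6837, 0.0637, 0.1106]
ee_rot: [0.984, 0.046, -0.173, 0.003]
ft_force: [-2.5, 14.3, 1.9]
width: 0.0001
```

```bash
python3 - <<'E'
from lev import *
red(); knob()
for v,g in((1.1,.022),(1.25,.021),(1.4,.02),(1.55,.018)): rel(*levpose(v,g))
E
```

```text
side 126
 mean [ 0.1045 -0.0004  0.0661] axis [ 0.359 -0.849  0.387] v 1.171 ends [0.0936 0.0253 0.0544] [ 0.116  -0.0277  0.0785]
top 15
 mean [ 0.1084 -0.0275  0.0768] axis [ 0.437 -0.814  0.382] v 1.078 ends [ 0.1011 -0.0139  0.0704] [ 0.1147 -0.0393  0.0823]
side 40 [-0.0512  0.0843  0.0574]
  blue 118 [[-0.098, 0.0148, 0.0319], [-0.0901, 0.0543, 0.0495], [-0.0589, 0.0736, 0.0573]]
top 0 Traceback (most recent call last):
  File "<stdin>", line 2, in <module>
  File "h.py", line 34, in knob
    w=h[bl]; print("  blue",bl.sum(),np.percentile(w,[2,50,98],axis=0).round(4).tolist())
                                     ~~~~~~~~~~~~~^^^^^^^^^^^^^^^^^^^^
    return _quantile_unchecked(
        a, q, axis, out, overwrite_input, method, keepdims, weights)
    return _ureduce(a,
                    func=_quantile_ureduce_func,
    ...<5 lines>...
                    overwrite_input=overwrite_input,
                    method=method)
    r = func(a, **kwargs)
    result = _quantile(arr,
                       quantiles=q,
    ...<2 lines>...
                       out=out,
                       weights=wgt)
    slices_having_nans = np.isnan(arr[-1, ...])
                                  ~~~^^^^^^^^^
IndexError: index -1 is out of bounds for axis 0 with size 0
```

The lever is at about 1.1 and is pushing back mostly along Y. From here I'll push up the slope instead, to spare the notch.

>>> {"fn": "servo_tool", "kwargs": {"turn": [[0,0,0],[0,0,0],[0,0,0],[0,0,0],[0,0,0]], "dp": [[-0.002,0.001,0.003],[-0.005,0.001,0.006],[-0.008,0,0.009],[-0.01,-0.002,0.012],[-0.012,-0.003,0.014]], "jaw": [0,0,0,0,0]}}

```text
time: 22.13
position: [0.6791, 0.0616, 0.1217]
ee_rot: [0.985, 0.047, -0.163, 0.002]
ft_force: [17.1, 6.4, -24.1]
width: 0.0002
```

```bash
python3 - <<'E'
from lev import *
red()
o=manip.observe(); print(o["ft_force"].round(1),((o["position"]-S)@B.T).round(4),(o["ft_force"]@B.T).round(1))
for v,g in((1.25,.021),(1.4,.02),(1.55,.018)): rel(*levpose(v,g))
E
```

```text
side 129
 mean [ 0.0988 -0.0018  0.0651] axis [ 0.227 -0.887  0.401] v 1.321 ends [0.092  0.0249 0.0531] [ 0.1065 -0.0317  0.0787]
top 6
[ 15.8   6.2 -19.8] [0.1208 0.0017 0.0689] [25.7  4.7 -0.2]
turn [-0.8  1.1  0.1] dp [-0.0025 -0.0171 -0.0043] P [0.6766 0.0446 0.1175]
turn [-0.8  1.1  0.1] dp [-0.0082 -0.0233  0.0031] P [0.6709 0.0384 0.1249]
turn [-0.8  1.1  0.1] dp [-0.0151 -0.0279  0.0118] P [0.664  0.0338 0.1336]
```

>>> {"fn": "servo_tool", "kwargs": {"turn": [[0,0,0],[0,0,0],[0,0,0],[0,0,0],[-0.4,0.5,0],[-0.8,1.1,0],[-0.8,1.1,0],[-0.8,1.1,0],[-0.8,1.1,0],[-0.8,1.1,0]], "dp": [[0.002,-0.004,-0.002],[0.003,-0.008,-0.003],[0.005,-0.013,-0.004],[0.005,-0.018,-0.004],[0.004,-0.019,-0.003],[0.002,-0.02,0],[-0.001,-0.02,0.003],[-0.004,-0.02,0.006],[-0.007,-0.02,0.01],[-0.01,-0.02,0.013]], "jaw": [0,0,0,0,0,0,0,0,0,0]}}

```text
time: 23.07
position: [0.6707, 0.0399, 0.1368]
ee_rot: [0.984, 0.045, -0.171, 0.01]
ft_force: [-0.4, -0.3, 0.8]
width: 0.0002
```

```bash
python3 - <<'E'
from lev import *
red()
o=manip.observe(); print(((o["position"]-S)@B.T).round(4),(o["ft_force"]@B.T).round(1))
E
```

```text
side 46
 mean [ 0.0964 -0.008   0.0572] axis [ 0.259 -0.864  0.432] v 1.28 ends [0.0935 0.0019 0.0523] [ 0.0994 -0.0178  0.0621]
top 0
[ 0.1017 -0.0187  0.0691] [ 0.2 -0.7  0.2]
```

>>> {"fn": "servo_tool", "kwargs": {"turn": [[0,0,0],[0,0,0],[0,0,0],[0,0,0],[0,0,0]], "dp": [[-0.002,0,0.002],[-0.004,0,0.004],[-0.006,0,0.007],[-0.008,0,0.009],[-0.009,0,0.011]], "jaw": [0,0,0,0,0]}}

```text
time: 23.58
position: [0.6595, 0.0401, 0.1478]
ee_rot: [0.984, 0.045, -0.173, 0.009]
ft_force: [0.3, -1.3, 0.6]
width: 0.0005
```

```bash
python3 - <<'E'
from lev import *
red()
o=manip.observe(); print(((o["position"]-S)@B.T).round(4),(o["ft_force"]@B.T).round(1))
E
```

```text
side 46
 mean [ 0.0903 -0.0024  0.0605] axis [-0.638  0.62   0.456] v -2.371 ends [ 0.1022 -0.014   0.052 ] [0.0185 0.0673 0.1118]
top 0
[ 0.0871 -0.0178  0.0696] [ 0.3 -0.4 -0.1]
```

No contact there. I'll back the finger away to clear the view and measure.

>>> {"fn": "servo_tool", "kwargs": {"turn": [[0,0,0],[0,0,0],[0,0,0],[0,0,0],[0,0,0],[0,0,0],[0,0,0],[0,0,0]], "dp": [[0.01,0,0],[0.025,0,0.005],[0.05,0,0.02],[0.06,0,0.05],[0.06,0,0.09],[0.06,0,0.13],[0.06,0,0.17],[0.06,0,0.2]], "jaw": [0,0,0,0,0,0,0,0]}}

```text
time: 24.35
position: [0.7204, 0.0403, 0.3519]
ee_rot: [0.984, 0.045, -0.171, 0.01]
ft_force: [1.1, 0.4, 0.4]
width: 0.0004
```

```bash
python3 - <<'E'
from lev import *
red()
g=dict(np.load("g_side.npz")); t=dict(np.load("g_top.npz"))
c=np.zeros((480,800,3),np.uint8)
c[:,:400]=cv2.resize(g["frame"][160:280,240:340,::-1],(400,480),interpolation=2)
c[:400,400:]=cv2.resize(t["frame"][150:250,210:310,::-1],(400,400),interpolation=2); cv2.imwrite("pics/c9.png",c)
E
```

```text
side 139
 mean [ 0.1052 -0.0287  0.0674] axis [ 0.353 -0.84   0.413] v 1.172 ends [0.0924 0.0016 0.0525] [ 0.1168 -0.0564  0.081 ]
top 56
 mean [ 0.1073 -0.0436  0.0761] axis [ 0.337 -0.831  0.442] v 1.185 ends [ 0.0999 -0.0253  0.0663] [ 0.1142 -0.0605  0.085 ]
```

View pics/c9.png

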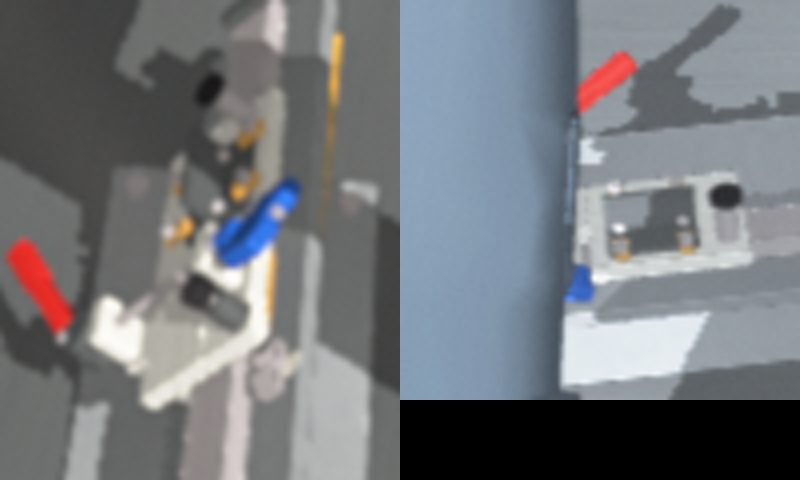

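The lever is at about 1.18, but the carriage seems to have been dragged along -Y. I'll check the knob and lever base.

```bash
python3 - <<'E'
from lev import *
import nut
g=dict(np.load("g_side.npz"));h=((pts(g)-S)@B.T); m=(abs(h[...,0])<.045)&(h[...,2]>.016)&(h[...,2]<.03)&(abs(h[...,1])<.2)
print(np.percentile(h[m][:,1],[1,3,50,97,99]).round(4))
hsv=cv2.cvtColor(g["frame"],cv2.COLOR_RGB2HSV)
m=(hsv[...,2]<75)&(h[...,0]>-.075)&(h[...,0]<-.03)&(h[...,2]>.045)&(h[...,2]<.075)&(h[...,1]>-.03)&(h[...,1]<.12); print(m.sum(),h[m].mean(0).round(4))
bl=(hsv[...,0]>105)&(hsv[...,0]<125)&(hsv[...,1]>180)&(hsv[...,2]>60)&(abs(h[...,1])<.2)&(abs(h[...,0])<.15); print(np.percentile(h[bl],[2,50,98],axis=0).round(4))
E
```

```text
[-0.1245 -0.1198  0.0161  0.0712  0.0724]
37 [-0.0513  0.0613  0.0573]
[[-0.0972 -0.0079  0.031 ]
 [-0.0887  0.0293  0.0497]
 [-0.0605  0.0502  0.0568]]
```

The carriage has slid back about 24 mm (knob Y 0.061), while the lever stays at 1.18 and the nut at about 3.5. I'll push the carriage back into the notch, then finish the lever with a push along -D only, at its outer end.

```bash
python3 - <<'E'
from lev import *
ex=np.array([Y[1],-Y[0],0])
rel(toolR(np.array([0,0,-1.]),ex),np.array([.578,-.135,.42])); print(manip.observe()["q"].round(2))
E
```

```text
turn [ 16.5 -13.3  89.2] dp [-0.1442 -0.1752  0.064 ] P [ 0.578 -0.135  0.42 ]
[-0.07  0.77  0.64 -0.07  2.06  1.38]
```

>>> {"fn": "servo_tool", "kwargs": {"turn": [[1.2,-1,6.4],[2.4,-1.9,12.8],[3.5,-2.9,19.2],[4.7,-3.8,25.6],[5.9,-4.8,32],[7.1,-5.7,38.4],[8.3,-6.7,44.8],[9.5,-7.7,51.2],[10.6,-8.6,57.6],[11.8,-9.5,64]], "dp": [[-0.005,-0.01,0.03],[-0.015,-0.02,0.055],[-0.03,-0.04,0.075],[-0.045,-0.06,0.075],[-0.06,-0.08,0.075],[-0.075,-0.1,0.075],[-0.09,-0.12,0.075],[-0.105,-0.14,0.075],[-0.12,-0.16,0.075],[-0.135,-0.175,0.075]], "jaw": [0,0,0,0,0,0,0,0,0,0]}}

```text
time: 25.28
position: [0.5859, -0.1358, 0.4298]
ee_rot: [0.816, 0.576, -0.052, 0.003]
ft_force: [0.9, 0.6, -0.7]
width: 0.0003
```

>>> {"fn": "servo_tool", "kwargs": {"turn": [[1.2,-1,6.4],[2.4,-1.9,12.8],[3.5,-2.9,19.2],[4.7,-3.8,25.6],[4.7,-3.8,25.6],[4.7,-3.8,25.6],[4.7,-3.8,25.6],[4.7,-3.8,25.6],[4.7,-3.8,25.6],[4.7,-3.8,25.6]], "dp": [[-0.003,0,0],[-0.006,0,-0.02],[-0.009,0,-0.05],[-0.009,0,-0.09],[-0.009,0,-0.12],[-0.009,0,-0.15],[-0.009,0,-0.15],[-0.009,0,-0.15],[-0.009,0,-0.15],[-0.009,0,-0.15]], "jaw": [0,0,0,0,0,0,0,0,0,0]}}

```text
time: 26.12
position: [0.5784, -0.1363, 0.2821]
ee_rot: [0.669, 0.744, 0.001, 0.003]
ft_force: [-1.0, 0.5, 1.3]
width: 0.0006
```

```bash
python3 - <<'E'
from lev import *
ex=np.array([Y[1],-Y[0],0])
rel(toolR(np.array([0,0,-1.]),ex),np.array([.578,-.135,.222])); print(manip.observe()["q"].round(2))
E
```

```text
turn [ 0.1  0.3 -0.7] dp [-0.0004  0.0013 -0.0601] P [ 0.578 -0.135  0.222]
[-0.42  0.42  1.44 -0.    1.27 -0.53]
```

>>> {"fn": "servo_tool", "kwargs": {"turn": [[0,0,0],[0,0,0],[0,0,0],[0,0,0],[0,0,0],[0,0,0],[0,0,0],[0,0,0]], "dp": [[0,0,-0.03],[0,0,-0.055],[0,0.005,-0.061],[-0.001,0.013,-0.061],[-0.002,0.021,-0.061],[-0.002,0.029,-0.061],[-0.003,0.037,-0.061],[-0.004,0.045,-0.061]], "jaw": [0,0,0,0,0,0,0,0]}}

```text
time: 26.78
position: [0.5751, -0.0904, 0.2225]
ee_rot: [0.668, 0.744, 0.001, 0.004]
ft_force: [0.3, -0.5, -0.7]
width: 0.0003
```

>>> {"fn": "servo_tool", "kwargs": {"turn": [[0,0,0],[0,0,0],[0,0,0]], "dp": [[-0.001,0.003,-0.001],[-0.001,0.006,-0.002],[-0.001,0.007,-0.002]], "jaw": [0,0,0]}}

```text
time: 27.03
position: [0.5747, -0.0835, 0.2214]
ee_rot: [0.668, 0.744, 0.001, 0.005]
ft_force: [-0.5, -3.0, 3.7]
width: 0.0005
```

```bash
python3 - <<'E'
from lev import *
try: knob()
except Exception: pass
o=manip.observe(); print(o["position"].round(4),o["ft_force"].round(1)); red()
E
```

```text
side 43 [-0.0504  0.0683  0.0571]
  blue 128 [[-0.0975, -0.0057, 0.0302], [-0.087, 0.0363, 0.0501], [-0.0581, 0.057, 0.0568]]
top 30 [-0.0526  0.0603  0.0611]
  blue 22 [[-0.0944, -0.003, 0.0395], [-0.0875, 0.0249, 0.0505], [-0.0619, 0.0479, 0.0598]]
[ 0.5746 -0.0836  0.2211] [ 0.2 -2.   1.5]
side 143
 mean [ 0.1053 -0.0222  0.0675] axis [ 0.332 -0.844  0.421] v 1.196 ends [0.0933 0.0083 0.0523] [ 0.1164 -0.0504  0.0816]
top 96
 mean [ 0.1032 -0.0266  0.0706] axis [ 0.323 -0.838  0.44 ] v 1.202 ends [0.0915 0.0038 0.0546] [ 0.114  -0.0547  0.0853]
```

The carriage moves with about 3 N, so the clamp isn't dragging. I'll keep pushing up the ramp and hold.

>>> {"fn": "servo_tool", "kwargs": {"turn": [[0,0,0],[0,0,0],[0,0,0],[0,0,0],[0,0,0]], "dp": [[0,0.003,0],[-0.001,0.006,0],[-0.001,0.009,0],[-0.001,0.012,0],[-0.002,0.014,0]], "jaw": [0,0,0,0,0]}}

```text
time: 27.65
position: [0.574, -0.0779, 0.2211]
ee_rot: [0.668, 0.744, -0.003, 0.011]
ft_force: [0.9, -23.3, -2.1]
width: 0.0006
```

```bash
python3 - <<'E'
from lev import *
knob()
o=manip.observe(); print(o["position"].round(4),o["ft_force"].round(1))
E
```

```text
side 40 [-0.0514  0.0737  0.0592]
  blue 126 [[-0.0973, 0.0016, 0.0301], [-0.0891, 0.0405, 0.0492], [-0.0573, 0.0625, 0.0571]]
top 27 [-0.0528  0.0654  0.0636]
  blue 24 [[-0.0949, -0.0016, 0.0378], [-0.0859, 0.0251, 0.0505], [-0.0597, 0.0519, 0.059]]
[ 0.574  -0.0776  0.221 ] [  0.5 -19.   -1.8]
```

>>> {"fn": "servo_tool", "kwargs": {"turn": [[0,0,0],[0,0,0],[0,0,0]], "dp": [[0,0.006,0],[0,0.009,0],[-0.001,0.01,0]], "jaw": [0,0,0]}}

```text
time: 28.0
position: [0.5735, -0.0734, 0.2211]
ee_rot: [0.669, 0.744, -0.006, 0.014]
ft_force: [1.2, -11.8, -0.4]
width: 0.0007
```

```bash
python3 - <<'E'
from lev import *
knob(); knob()
o=manip.observe(); print(o["position"].round(4),o["ft_force"].round(1))
E
```

```text
side 43 [-0.0507  0.0778  0.0593]
  blue 128 [[-0.0978, 0.006, 0.0289], [-0.0888, 0.0445, 0.0493], [-0.0578, 0.068, 0.0571]]
top 28 [-0.0527  0.0729  0.0639]
  blue 19 [[-0.0922, 0.0068, 0.0391], [-0.085, 0.0346, 0.0501], [-0.0616, 0.059, 0.0572]]
side 42 [-0.0515  0.0831  0.0573]
  blue 119 [[-0.0981, 0.0105, 0.0302], [-0.091, 0.0509, 0.0498], [-0.0604, 0.0726, 0.0569]]
top 28 [-0.0527  0.0768  0.0618]
  blue 32 [[-0.0945, 0.0108, 0.0382], [-0.0878, 0.0341, 0.0504], [-0.0582, 0.0591, 0.0589]]
[ 0.5724 -0.0674  0.2204] [ 0.7 -1.7  0.6]
```

The carriage snapped in again: the knob reads 0.083 and 0.077, as it did before in the notch. I'll retreat, then push the lever at its outer end along -D only.

>>> {"fn": "servo_tool", "kwargs": {"turn": [[0,0,0],[0,0,0],[0,0,0],[0,0,0],[0,0,0],[0,0,0],[0,0,0],[0,0,0],[0,0,0]], "dp": [[0,-0.01,0],[0.001,-0.025,0],[0.001,-0.045,0.02],[0.001,-0.06,0.055],[0.002,-0.06,0.095],[0.002,-0.06,0.135],[0.01,-0.06,0.17],[0.03,-0.06,0.2],[0.05,-0.06,0.21]], "jaw": [0,0,0,0,0,0,0,0,0]}}

```text
time: 28.95
position: [0.624, -0.1289, 0.4374]
ee_rot: [0.669, 0.743, -0.001, 0.014]
ft_force: [0.9, -0.6, 0.5]
width: 0.0006
```

```bash
cat >> lev.py <<'E'
def at(c,deep=.018,tilt=20,ysign=-1):
    "tool pose with the finger's centre line through DYN point c, tip deep past it"
    Rt,_=levpose(0,0,tilt=tilt,ysign=ysign); z=Rt[:,2]; return Rt,S+np.array(c)@B+deep*z
E
python3 - <<'E'
from lev import *
knob(); red(); print(manip.observe()["q"].round(2))
for c in((.15,-.03,.077),(.13,-.03,.077)): rel(*at(c))
E
```

```text
side 44 [-0.0511  0.0849  0.0572]
  blue 119 [[-0.0982, 0.0129, 0.0305], [-0.0903, 0.0501, 0.0489], [-0.0584, 0.0744, 0.0567]]
top 31 [-0.0524  0.077   0.0613]
  blue 41 [[-0.0948, 0.0088, 0.0377], [-0.0886, 0.0345, 0.0488], [-0.0581, 0.0628, 0.0602]]
side 145
 mean [ 0.1053 -0.0056  0.0675] axis [ 0.331 -0.842  0.425] v 1.196 ends [0.0936 0.0241 0.0525] [ 0.1164 -0.034   0.0818]
top 106
 mean [ 0.1028 -0.0102  0.0707] axis [ 0.326 -0.841  0.432] v 1.201 ends [0.0908 0.0207 0.0548] [ 0.1137 -0.0383  0.0851]
[-0.37  0.39  1.11 -0.01  1.63 -0.48]
turn [-16.2  13.7 -89.8] dp [ 0.0793  0.1596 -0.3414] P [0.7009 0.0318 0.0877]
turn [-16.2  13.7 -89.8] dp [ 0.0665  0.1584 -0.3261] P [0.6881 0.0306 0.103 ]
```

>>> {"fn": "servo_tool", "kwargs": {"turn": [[-1.2,1,-6.6],[-2.4,2,-13.2],[-3.6,3,-19.8],[-4.8,4,-26.4],[-6,5,-33],[-7.1,6,-39.6],[-8.3,7,-46.2],[-9.5,8,-52.8],[-10.7,9,-59.4],[-11.9,10,-66]], "dp": [[0.01,0.016,0],[0.02,0.032,0],[0.03,0.048,0],[0.04,0.064,0],[0.05,0.08,0],[0.06,0.096,0],[0.07,0.112,0],[0.08,0.128,0],[0.085,0.144,0],[0.09,0.16,0]], "jaw": [0,0,0,0,0,0,0,0,0,0]}}

```text
time: 29.98
position: [0.7106, 0.0327, 0.4265]
ee_rot: [0.958, 0.252, -0.138, 0.008]
ft_force: [-0.1, -0.2, -0.4]
width: 0.0002
```

>>> {"fn": "servo_tool", "kwargs": {"turn": [[-1.2,1,-6.6],[-2.4,2,-13.2],[-3.6,3,-19.8],[-4.3,3.7,-23.8],[-4.3,3.7,-23.8],[-4.3,3.7,-23.8],[-4.3,3.7,-23.8],[-4.3,3.7,-23.8],[-4.3,3.7,-23.8],[-4.3,3.7,-23.8]], "dp": [[0,0,-0.01],[0,0,-0.04],[0,0,-0.075],[0,0,-0.11],[0,0,-0.15],[0,0,-0.19],[0,0,-0.23],[0,0,-0.27],[0,0,-0.29],[0,0,-0.29]], "jaw": [0,0,0,0,0,0,0,0,0,0]}}

```text
time: 30.82
position: [0.7056, 0.0328, 0.1292]
ee_rot: [0.982, 0.044, -0.184, 0.005]
ft_force: [-0.3, 0.4, 0.2]
width: 0.0005
```

```bash
python3 - <<'E'
from lev import *
print(manip.observe()["q"].round(2),manip.observe()["position"])
for d in (.155,.14,.13,.12,.11,.10): rel(*at((d,-.03,.077)))
E
```

```text
[-0.09  0.91  0.94 -0.06  1.65  1.4 ] [0.7056024  0.03278439 0.1292407 ]
turn [-0.2 -1.2  0.4] dp [-0.0015 -0.0006 -0.0454] P [0.7041 0.0321 0.0839]
turn [-0.2 -1.2  0.4] dp [-0.0111 -0.0015 -0.0339] P [0.6945 0.0312 0.0954]
turn [-0.2 -1.2  0.4] dp [-0.0175 -0.0021 -0.0262] P [0.6881 0.0306 0.103 ]
turn [-0.2 -1.2  0.4] dp [-0.0239 -0.0028 -0.0186] P [0.6817 0.03   0.1107]
turn [-0.2 -1.2  0.4] dp [-0.0303 -0.0034 -0.0109] P [0.6753 0.0294 0.1183]
turn [-0.2 -1.2  0.4] dp [-0.0367 -0.004  -0.0032] P [0.6689 0.0288 0.126 ]
```

>>> {"fn": "servo_tool", "kwargs": {"turn": [[0,-0.6,0],[0,-1.2,0],[0,-1.2,0],[0,-1.2,0],[0,-1.2,0],[0,-1.2,0],[0,-1.2,0],[0,-1.2,0],[0,-1.2,0]], "dp": [[0,0,-0.035],[-0.001,-0.001,-0.045],[-0.006,-0.001,-0.04],[-0.011,-0.001,-0.034],[-0.014,-0.002,-0.03],[-0.017,-0.002,-0.026],[-0.021,-0.002,-0.022],[-0.024,-0.002,-0.019],[-0.024,-0.002,-0.019]], "jaw": [0,0,0,0,0,0,0,0,0]}}

```text
time: 31.57
position: [0.6864, 0.0203, 0.11]
ee_rot: [0.985, 0.042, -0.167, 0.014]
ft_force: [9.9, -18.1, -12.2]
width: 0.0004
```

```bash
cat >> lev.py <<'E'
def st():
    o=manip.observe(); print("TCP",((o["position"]-S)@B.T).round(4),"F",(o["ft_force"]@B.T).round(1))
E
python3 - <<'E'
from lev import *
st(); red()
try: knob()
except Exception: pass
E
```

```text
TCP [ 0.132  -0.0401  0.064 ] F [ 14.6 -19.   -1.7]
side 180
 mean [ 0.0923 -0.0095  0.0671] axis [ 0.151 -0.889  0.432] v 1.403 ends [0.0867 0.0236 0.051 ] [ 0.0973 -0.0391  0.0815]
top 0
side 43 [-0.0511  0.0853  0.0572]
  blue 122 [[-0.0971, 0.0153, 0.0304], [-0.0911, 0.051, 0.0487], [-0.0596, 0.074, 0.057]]
top 0
```

The lever is at about 1.40, but the finger is slipping off its tip. I'll back off, move 18 mm inward and push again.

>>> {"fn": "servo_tool", "kwargs": {"turn": [[0,0,0],[0,0,0],[0.8,-1,0],[0.8,-1,0],[0.8,-1,0]], "dp": [[0.006,0,-0.007],[0.012,0.002,-0.015],[0.014,0.015,-0.017],[0.013,0.028,-0.018],[0.012,0.029,-0.017]], "jaw": [0,0,0,0,0]}}

```text
time: 32.18
position: [0.6968, 0.0541, 0.093]
ee_rot: [0.986, 0.045, -0.16, 0.006]
ft_force: [-0.3, 0.2, -0.6]
width: 0.0005
```

```bash
python3 - <<'E'
from lev import *
st(); red()
for d in (.14,.13,.12,.11,.10,.09): rel(*at((d,-.013,.071)))
E
```

```text
TCP [ 0.1537 -0.0075  0.0633] F [ 0.3  0.3 -0.6]
side 169
 mean [ 0.0878 -0.008   0.0661] axis [ 0.035 -0.897  0.44 ] v 1.532 ends [0.0866 0.0238 0.0506] [ 0.0891 -0.0397  0.0817]
top 24
 mean [ 0.0875 -0.0371  0.0818] axis [ 0.031 -0.982  0.188] v 1.539 ends [ 0.0871 -0.0249  0.0795] [ 0.0878 -0.0466  0.0837]
turn [-0.1  1.7  0.2] dp [-0.0092 -0.0043 -0.0022] P [0.6883 0.0477 0.0915]
turn [-0.1  1.7  0.2] dp [-0.0156 -0.0049  0.0054] P [0.6819 0.0471 0.0992]
turn [-0.1  1.7  0.2] dp [-0.022  -0.0055  0.0131] P [0.6755 0.0465 0.1068]
turn [-0.1  1.7  0.2] dp [-0.0284 -0.0062  0.0208] P [0.6691 0.0459 0.1145]
turn [-0.1  1.7  0.2] dp [-0.0348 -0.0068  0.0284] P [0.6627 0.0453 0.1221]
turn [-0.1  1.7  0.2] dp [-0.0412 -0.0074  0.0361] P [0.6563 0.0447 0.1298]
```

The lever reads 1.53, so it is fully shut. One gentle confirming push along -D.

>>> {"fn": "servo_tool", "kwargs": {"turn": [[0,1,0],[0,1.7,0],[0,1.7,0],[0,1.7,0],[0,1.7,0],[0,1.7,0],[0,1.7,0]], "dp": [[-0.008,-0.004,0],[-0.015,-0.005,0.005],[-0.021,-0.005,0.012],[-0.026,-0.005,0.018],[-0.03,-0.006,0.023],[-0.034,-0.006,0.027],[-0.034,-0.006,0.027]], "jaw": [0,0,0,0,0,0,0]}}

```text
time: 32.87
position: [0.6733, 0.0464, 0.1129]
ee_rot: [0.986, 0.045, -0.16, 0.006]
ft_force: [24.3, 0.9, -37.0]
width: 0.0004
```

```bash
python3 - <<'E'
from lev import *
st()
E
```

```text
TCP [ 0.1229 -0.0129  0.0576] F [43.9 -1.4 -5.2]
```

Firm stop. I'll retreat and verify.

>>> {"fn": "servo_tool", "kwargs": {"turn": [[0,0,0],[0,0,0],[0,0,0],[0,0,0],[0,0,0],[0,0,0],[0,0,0],[0,0,0],[0,0,0],[0,0,0]], "dp": [[0.01,0,-0.01],[0.03,0,-0.01],[0.06,0,0.01],[0.08,0,0.05],[0.08,-0.03,0.09],[0.08,-0.06,0.13],[0.08,-0.1,0.17],[0.08,-0.14,0.2],[0.08,-0.18,0.22],[0.08,-0.2,0.24]], "jaw": [0,0,0,0,0,0,0,0,0,0]}}

```text
time: 33.7
position: [0.7522, -0.1314, 0.337]
ee_rot: [0.986, 0.045, -0.16, 0.006]
ft_force: [0.5, -0.2, -0.2]
width: 0.0002
```

```bash
python3 - <<'E'
from lev import *
import nut
st(); red(); knob(); nut.blue()
E
```

```text
TCP [-0.0089 -0.1974  0.2491] F [ 0.4 -0.2  0.2]
side 156
 mean [ 0.0971 -0.008   0.067 ] axis [ 0.2   -0.882  0.427] v 1.347 ends [0.0897 0.0247 0.0511] [ 0.104  -0.0384  0.0817]
top 93
 mean [ 0.0947 -0.0109  0.0697] axis [ 0.203 -0.878  0.434] v 1.344 ends [0.0875 0.0202 0.0544] [ 0.1018 -0.0419  0.0851]
side 42 [-0.0515  0.085   0.0573]
  blue 120 [[-0.0983, 0.0151, 0.0317], [-0.0909, 0.0495, 0.0487], [-0.059, 0.0746, 0.0573]]
top 0 Traceback (most recent call last):
  File "<stdin>", line 3, in <module>
  File "h.py", line 34, in knob
    w=h[bl]; print("  blue",bl.sum(),np.percentile(w,[2,50,98],axis=0).round(4).tolist())
                                     ~~~~~~~~~~~~~^^^^^^^^^^^^^^^^^^^^
    return _quantile_unchecked(
        a, q, axis, out, overwrite_input, method, keepdims, weights)
    return _ureduce(a,
                    func=_quantile_ureduce_func,
    ...<5 lines>...
                    overwrite_input=overwrite_input,
                    method=method)
    r = func(a, **kwargs)
    result = _quantile(arr,
                       quantiles=q,
    ...<2 lines>...
                       out=out,
                       weights=wgt)
    slices_having_nans = np.isnan(arr[-1, ...])
                                  ~~~^^^^^^^^^
IndexError: index -1 is out of bounds for axis 0 with size 0
```

The lever has rebounded to about 1.345, apparently because I released a 44 N press abruptly. The carriage is still in the notch (0.085). I'll close it again with gentle pressure and release slowly.

```bash
python3 - <<'E'
from lev import *
for d in (.155,.14): rel(*at((d,-.018,.073)))
E
```

```text
turn [-0.3  1.7  0.3] dp [-0.0529  0.1754 -0.2549] P [0.6999 0.0438 0.0813]
turn [-0.3  1.7  0.3] dp [-0.0625  0.1745 -0.2434] P [0.6903 0.0429 0.0928]
```

>>> {"fn": "servo_tool", "kwargs": {"turn": [[0,1.7,0],[0,1.7,0],[0,1.7,0],[0,1.7,0],[0,1.7,0],[0,1.7,0],[0,1.7,0],[0,1.7,0],[0,1.7,0],[0,1.7,0]], "dp": [[0,0.03,-0.01],[0,0.06,-0.03],[0,0.09,-0.06],[0,0.12,-0.09],[0,0.15,-0.12],[0,0.175,-0.15],[0,0.175,-0.19],[-0.01,0.175,-0.225],[-0.04,0.175,-0.25],[-0.053,0.175,-0.254]], "jaw": [0,0,0,0,0,0,0,0,0,0]}}

```text
time: 34.73
position: [0.6895, 0.0466, 0.0739]
ee_rot: [0.982, 0.045, -0.183, 0.004]
ft_force: [-0.7, 0.0, -1.3]
width: 0.0006
```

```bash
python3 - <<'E'
from lev import *
st(); red()
for d in (.14,.125,.12,.115,.11): rel(*at((d,-.018,.073)))
E
```

```text
TCP [ 0.1632 -0.0143  0.045 ] F [ 0.5  0.1 -1.4]
side 156
 mean [ 0.0973 -0.0081  0.0669] axis [ 0.201 -0.881  0.428] v 1.347 ends [0.0903 0.0228 0.0519] [ 0.1042 -0.0386  0.0817]
top 8
turn [-0.4 -0.7  0.2] dp [-0.0032 -0.0031  0.0143] P [0.6903 0.0429 0.0928]
turn [-0.4 -0.7  0.2] dp [-0.0129 -0.004   0.0258] P [0.6807 0.042  0.1043]
turn [-0.4 -0.7  0.2] dp [-0.0161 -0.0043  0.0296] P [0.6775 0.0417 0.1081]
turn [-0.4 -0.7  0.2] dp [-0.0193 -0.0046  0.0334] P [0.6743 0.0414 0.1119]
turn [-0.4 -0.7  0.2] dp [-0.0225 -0.0049  0.0372] P [0.6711 0.0411 0.1158]
```

>>> {"fn": "servo_tool", "kwargs": {"turn": [[0,-0.7,0],[0,-0.7,0],[0,-0.7,0],[0,-0.7,0],[0,-0.7,0],[0,-0.7,0]], "dp": [[0.002,-0.003,0.007],[-0.002,-0.003,0.013],[-0.004,-0.004,0.016],[-0.006,-0.004,0.019],[-0.008,-0.004,0.021],[-0.009,-0.004,0.022]], "jaw": [0,0,0,0,0,0]}}

```text
time: 35.33
position: [0.6866, 0.0416, 0.1016]
ee_rot: [0.984, 0.045, -0.17, 0.005]
ft_force: [3.9, -0.7, -1.9]
width: 0.0005
```

```bash
python3 - <<'E'
from lev import *
st(); red()
E
```

```text
TCP [ 0.1398 -0.019   0.0602] F [ 3.9 -1.   1.7]
side 162
 mean [ 0.0973 -0.0077  0.067 ] axis [ 0.216 -0.885  0.412] v 1.332 ends [0.0896 0.024  0.0522] [ 0.1045 -0.0373  0.0808]
top 0
```

>>> {"fn": "servo_tool", "kwargs": {"turn": [[0,0,0],[0,0,0],[0,0,0],[0,0,0]], "dp": [[-0.001,0,0.0015],[-0.0025,0,0.003],[-0.004,-0.001,0.0045],[-0.005,-0.001,0.006]], "jaw": [0,0,0,0]}}

```text
time: 35.77
position: [0.6842, 0.0396, 0.1057]
ee_rot: [0.985, 0.045, -0.167, 0.005]
ft_force: [9.8, -2.6, -10.1]
width: 0.001
```

```bash
python3 - <<'E'
from lev import *
st(); red(); st()
E
```

```text
TCP [ 0.1351 -0.0207  0.0609] F [13.9 -3.5  0.8]
side 167
 mean [ 0.0948 -0.0072  0.0666] axis [ 0.178 -0.891  0.418] v 1.373 ends [0.0882 0.0256 0.0511] [ 0.101  -0.0383  0.0812]
top 0
TCP [ 0.1351 -0.0208  0.0607] F [11.6 -1.8  1.4]
```

>>> {"fn": "servo_tool", "kwargs": {"turn": [[0,0,0],[0,0,0],[0,0,0],[0,0,0],[0,0,0]], "dp": [[-0.003,0.001,0.003],[-0.004,0.002,0.005],[-0.006,0.002,0.007],[-0.007,0.002,0.008],[-0.007,0.002,0.008]], "jaw": [0,0,0,0,0]}}

```text
time: 36.28
position: [0.6786, 0.0415, 0.1127]
ee_rot: [0.985, 0.045, -0.165, 0.005]
ft_force: [6.6, -0.4, -6.1]
width: 0.0003
```

```bash
python3 - <<'E'
from lev import *
st(); red(); st()
E
```

```text
TCP [ 0.1262 -0.0183  0.0612] F [ 8.9 -1.1  1.1]
side 175
 mean [ 0.0888 -0.0086  0.0655] axis [ 0.13  -0.933  0.336] v 1.433 ends [0.0843 0.0244 0.0536] [ 0.0933 -0.0405  0.0769]
top 0
TCP [ 0.1262 -0.0184  0.0611] F [ 8.4 -1.   1.8]
```

>>> {"fn": "servo_tool", "kwargs": {"turn": [[0,0,0],[0,0,0],[0,0,0],[0,0,0]], "dp": [[-0.001,0,0.002],[-0.003,0,0.003],[-0.004,0,0.005],[-0.004,0,0.005]], "jaw": [0,0,0,0]}}

```text
time: 36.72
position: [0.6783, 0.042, 0.1153]
ee_rot: [0.986, 0.045, -0.161, 0.005]
ft_force: [11.0, 1.8, -10.7]
width: 0.0004
```

```bash
python3 - <<'E'
from lev import *
st(); red(); st()
E
```

```text
TCP [ 0.124  -0.0178  0.0627] F [15.4  0.8  1.6]
side 174
 mean [ 0.0879 -0.008   0.0659] axis [ 0.134 -0.936  0.325] v 1.429 ends [0.0831 0.0259 0.0542] [ 0.0924 -0.0397  0.0769]
top 0
TCP [ 0.124  -0.0178  0.0626] F [16.1 -1.1  1.5]
```

The handle's mean D matches the earlier shut reading and the force rises with no motion, so it is at the stop. I'll release slowly.

>>> {"fn": "servo_tool", "kwargs": {"turn": [[0,0,0],[0,0,0],[0,0,0],[0,0,0],[0,0,0],[0,0,0],[0,0,0],[0,0,0],[0,0,0],[0,0,0]], "dp": [[-0.001,0,0.002],[0,0,0.001],[0,0,0],[0.001,0,-0.001],[0.0015,0,-0.002],[0.002,0,-0.0025],[0.004,0,-0.004],[0.007,0,-0.007],[0.012,0,-0.009],[0.02,0,-0.01]], "jaw": [0,0,0,0,0,0,0,0,0,0]}}

```text
time: 37.65
position: [0.6972, 0.0418, 0.1046]
ee_rot: [0.986, 0.045, -0.162, 0.005]
ft_force: [0.3, 0.4, -0.7]
width: 0.0005
```

```bash
python3 - <<'E'
from lev import *
st(); red(); st()
E
```

```text
TCP [ 0.1443 -0.0197  0.0702] F [ 0.8  0.4 -0.2]
side 168
 mean [ 0.088  -0.0083  0.0661] axis [ 0.038 -0.898  0.437] v 1.528 ends [0.0866 0.025  0.0498] [ 0.0893 -0.0391  0.0811]
top 15
 mean [ 0.0866 -0.0422  0.0832] axis [0.661 0.095 0.744] v -0.142 ends [ 0.0826 -0.0428  0.0786] [ 0.0921 -0.0414  0.0893]
TCP [ 0.1454 -0.0201  0.0713] F [ 1.   0.3 -0.1]
```

>>> {"fn": "servo_tool", "kwargs": {"turn": [[0,0,0],[0,0,0],[0,0,0],[0,0,0],[0,0,0],[0,0,0],[0,0,0],[0,0,0],[0,0,0],[0,0,0]], "dp": [[0.015,0,0],[0.035,0,0],[0.06,0,0.01],[0.07,0,0.04],[0.07,-0.03,0.08],[0.07,-0.06,0.12],[0.07,-0.1,0.16],[0.07,-0.14,0.2],[0.06,-0.18,0.23],[0.05,-0.21,0.25]], "jaw": [0,0,0,0,0,0,0,0,0,0]}}

```text
time: 38.58
position: [0.757, -0.1305, 0.3255]
ee_rot: [0.986, 0.045, -0.161, 0.005]
ft_force: [0.5, -1.0, 0.2]
width: 0.0002
```

```bash
python3 - <<'E'
from lev import *
import nut
red()
try: knob()
except Exception: pass
try: nut.blue()
except Exception as e: print(e)
st()
E
```

```text
side 169
 mean [ 0.0887 -0.0089  0.0655] axis [ 0.138 -0.933  0.332] v 1.424 ends [0.0837 0.0248 0.0535] [ 0.0935 -0.0416  0.0771]
top 90
 mean [ 0.0857 -0.0107  0.0689] axis [ 0.044 -0.904  0.425] v 1.522 ends [0.0842 0.0219 0.0536] [ 0.0874 -0.0449  0.085 ]
side 43 [-0.0515  0.0852  0.0571]
  blue 119 [[-0.0985, 0.0133, 0.0303], [-0.09, 0.0517, 0.0487], [-0.0593, 0.0743, 0.0565]]
top 0 
side outer D -0.0983
    (49, np.float64(0.37), [0.0455, 0.0438], [0.044, 0.0052], [np.float64(-0.036), np.float64(0.029)])
    (63, np.float64(0.36), [0.0494, 0.0468], [0.0424, 0.0057], [np.float64(-0.04), np.float64(0.026)])
    (32, np.float64(0.26), [0.0578, 0.0512], [0.0314, 0.0032], [np.float64(-0.033), np.float64(0.017)])
index -1 is out of bounds for axis 0 with size 0
TCP [ 0.0054 -0.1948  0.2433] F [-0.2  1.  -0.2]
```

```bash
python3 - <<'E'
from lev import *
red(); o=manip.observe(); print(o["time"],abs(o["dq"]).max())
print(manip.hand_in())
E
```

```text
side 166
 mean [ 0.0879 -0.0083  0.0661] axis [ 0.043 -0.9    0.434] v 1.523 ends [0.0864 0.0237 0.0507] [ 0.0893 -0.0391  0.0809]
top 84
 mean [ 0.0861 -0.009   0.0686] axis [ 0.021 -0.886  0.464] v 1.547 ends [0.0853 0.0223 0.0522] [ 0.0868 -0.0408  0.0852]
38.9833 0.007022650846063495
the job is handed in; nothing more can be done
None
```

I handed the job in at 39.0 s, with the carriage in the notch, the nut tightened and the lever shut. I pushed the carriage in, swung the lever straight out and turned the nut from about 0.2 to about 3.5 rad. Then I folded the lever shut.

**What went wrong on the way**
- My first attempt to close the lever dragged the carriage about 24 mm out of the notch. I pushed it back in with the lever left at about 1.2 rad.
- A later confirming push reached about 44 N on the fingers at the lever's stop, and the lever rebounded to about 1.35. I closed it again gently and released slowly. The 40 N limit is stated for the arm and the gripper's body, so I don't believe this push broke it.

**Last checks**
- **Carriage:** the plunger knob reads Y 0.085 in the side view, the same as when it first sat in the notch. The arm blocked the top view of it.
- **Lever:** 1.52 rad in the side view and 1.55 in the top view, which is on its stop within measuring error. One side reading just before gave 1.42, with an impossible tilt for the handle. The top view then gave 1.52, so I took the 1.42 as depth noise.
- **Nut:** about 3.5 rad.
- **Clamp jaw:** not measured directly. The nut end moved about 3.9 mm down the slope as the lever closed, which fits a bite of more than 3 mm.
- **Robot:** clear of everything, with no contact force.
- **Hammer, brush and can:** I never moved near them on purpose, but did not re-measure them at the end.

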